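Turn a degreased hinge leaf over with a trowel

ROBOT

A 6-joint arm with a two-finger parallel gripper is mounted at the origin on the work surface. World frame = base frame: x ahead of the robot, y to its left, z up, the work surface at z = 0. Lengths are in mm, angles in rad, forces in N, time in s.
With the tool pointing down it reaches from about 300 to 875 mm from the base axis. Payload 6.4 kg.
Tool frame: the origin (TCP) lies midway between the tips of the shut fingers; the grasp point (between the pads) lies 19 mm behind it; z points along the fingers, x is the direction in which the jaws open and shut, and the axes are right-handed (so a half turn about z gives the same grasp; the last joint's range is limited). The gripper opens to 85 mm and grips with 20 to 120 N. Pads are 22 mm wide; open, the fingers measure 114 mm over their backs; the gripper's body (76 mm by 85 mm) begins 54 mm behind the grasp point. The pads swing forward as they close: fully open they stand 13 mm farther back than shut.
Start: joints at [-1.468, 0.181, 1.607, -0, 1.354, -0.206], TCP at [174.768, -547.811, 231.288] pointing down, gripper open.
Joint ranges: [-2.99, 2.99], [-0.89, 2.07], [0.3, 2.58], [-1.14, 4.28], [0, 2.63], [-3.12, 3.12]. Speed limits (rad/s): [2.57, 2.57, 3.01, 3.14, 3.14, 3.14].

INTERFACE

Orientations are given as a rotation vector (axis times angle).
In Python, from cell import arm gives the robot as it stands.
- The arm moves only by the tool step_arm, never from a script. Its argument "series" is a list of rows, each an object of numbers: "gripper": the closure in counts, from 0 (fully open) to 255 (shut); "dx", "dy", "dz": the shift along the tool's x, y, z in mm; "turn": the turn about the tool's z in rad. In form: [{"gripper": .., "dx": .., "dy": .., "dz": .., "turn": ..}, ...]. A call has 1 to 8 rows; each row is the pose to reach, as a shift and turn from the pose commanded when the call began, along the tool's axes at that moment; what a row does not reach only later rows make up. A row lasts 1/12 s, in which the tool goes at most 41.7 mm and 7.16 degrees, less where a joint would pass 70% of its speed; a pose out of reach is approached as far as the arm can. A call with a gripper value outside its range is refused whole. The fingers move at their own pace and stop on an object; "force" is the grip in N (left out, the last holds). Time passes only in rows, so rows that repeat a pose let the fingers close. It gives the time, the measured TCP pose, the force and the opening at its end, in the units of the state.
- arm.sense(): the state, without advancing time (a new reading comes with each control period).
- arm.camera(name): name is "scene" or "top"; returns (picture, depth): 384x512x3 uint8, red, green, blue; 384x512 float32, mm along the optical axis (not along the pixel's ray), 0 where there is no reading.
- arm.calibration(name): a dict with "fx", "fy", "cx", "cy" (pixels), "k1" (the pictures are not rectified: a ray, as slopes to the right and down, at radius r is drawn at 1 + k1 r^2 times it, then the intrinsics apply), "cam_to_world" (4x4, takes a point from camera to world coordinates). Camera axes: x right, y down, z forward; pixel columns grow to the right and rows downward; lengths in mm; the calibration is good to about 2 mm. A picture is of the moment at which its call begins. calibration takes no time and is no camera call.
- arm.hand_in(): hands the job in, once; it reports no verdict.
Trained networks look in the newest picture that a camera, given by its name, has taken for a name from the list of things; names that differ only in an ending like _2 or _b are one class to them, and where a whole thing is asked for, a point or a joint stands for the part that bears it (a point fixed in the world has none). Each returns a list of dicts, best first, with "confidence" (0 to 1); they miss things now and then, are a little off and sometimes report something else, mostly with a low value. They report only what shows in the picture. A call takes as long as a camera call. They do not tell look-alikes from the thing itself.
- arm.look_for(camera, name): "point" ([x, y, z] in mm, in world coordinates, good to about 4 mm: the middle of the surface that is visible of it).
The state is a dict: "time_s": time; "joint_pos": joint angles; "dq": joint speeds; "tau": joint torques, N m; "eef_pos": TCP position; "eef_rot": TCP orientation; "ft_force": force on the tool from outside, world axes, zero at the start; "ft_torque": the same for the moment, N m; "grip_width": finger opening in mm.
Only numpy, scipy, OpenCV 4.12 (cv2) and the standard library are available. Lean on these libraries where they do the work, as an engineer would, in place of code of your own. Each camera call takes 0.05 s, during which the arm holds its last target.

TASK

The brass-tone hinge leaf lying on the shelf at the edge of the paint board is degreased for lacquer, so the gripper must not touch it: pick up the small offset trowel, feel its blade lightly down onto the shelf, slide it gently between the two knuckles under the raised side of the leaf, and lever the leaf up and over the board's edge so that it lies flat on the board, countersunk face and knuckles up, like the leaf already there. Do not dent the shelf with the blade or ram the leaf with it. Then lay the trowel down on the bare shelf clear of board and leaf, let go, and leave everything else where it is.

Things in the scene. Friction and masses are not known exactly. Their poses are not given: they have to be found in the camera images.
- board: Birch-ply paint board, 130 x 240 mm, 6 mm thick, screwed to the shelf (cannot move). Origin at the centre of its underside, on the shelf. +x is the direction in which the leaf is turned over onto it; the long edge that the leaf lies at is at x = -65 mm, and y runs along that edge.
- leaf: Brass-tone hinge leaf to turn over, 70 to 105 g: plate 42 mm (x -20 to +22) by 76 mm (y), 3 mm thick. Origin mid-plate, half-way through its thickness. +z out of its plain back (up at the start, down once turned), +x to its plain edge, which at the start is towards the board, on the shelf, 0 to 9 mm short of the board's long edge. Pushed, it slides to the board. Over 12 N from the blade scars it.
- leaf_notch (a point): Middle of the leaf's notch edge (leaf x = -20 mm, half-way through the thickness), where the blade goes under: an open notch 34 mm wide (y +-17 mm) between two knuckles. At the start the gap from shelf to leaf is 2.9 mm high here and narrows to nothing at the plain edge, 42 mm further in +x. Axes as the leaf's.
- leaf_knuckles (a point): Middle of the leaf's knuckle axis (leaf x = -24, z = -1.6 mm). Two knuckles, tubes 6.2 mm across along y, sit at the leaf's two ends (y 17 to 38 and -38 to -17 mm). They stand 3.2 mm proud of the countersunk face and reach x = -27 mm; at the start that face is down and the knuckles rest on the shelf, holding this side up.
- leaf_done: A second, equal leaf, already turned over, lying on the board (same axes: its +z points down). Leave it alone.
- trowel_grip (a point): Centre of the handle of the small offset trowel (90 g); grip it here across y. +x along the handle to the blade tip, z up, y across. Wooden handle x -38 to +38 mm, 18 mm wide (y), 22 mm high (z). At the start the trowel lies on its blade's heel and the handle's butt, +x inclined 0.25 rad upward (tip 4 to 23 mm up), this point about 20 mm above the shelf.
- trowel: The whole trowel; same origin and axes as point trowel_grip. A round steel neck runs from the handle's front down to the blade's heel.
- blade_heel (a point): Underside of the trowel's blade at its heel (trowel x = 42, z = -31 mm). Stiff steel blade, 24 mm wide, 2 mm thick, from here 56 mm along +x to its square tip. It is old and bent at the heel, up or down, by an unknown angle of up to 0.17 rad, so the tip is up to 10 mm off this line: hold it tip lowest and find the shelf by touch. It does not flex. Axes as the trowel's.
- table: The work shelf: a flat rigid top of softwood at z = 0. A trowel blade pressed on it with more than about 8 N dents it.
- pliers: Stainless steel pliers lying on the shelf, 155 mm long, 50 mm wide, 13 mm high. Leave alone.
- funnel: Yellow plastic funnel standing on its mouth, 112 mm across, 108 mm high. Leave alone.
- tub: Empty white plastic tub, 116 mm across, 75 mm high. Leave alone.
There are look-alikes about, which are no part of the job. What is shaped like the trowel but orange or red is not meant. Leave any purple or red look-alike of the leaf alone.

How it is judged:
By the outcome, as a careful person would: the job done as asked, in the order asked, and still so for the second after the job is handed in, with the robot touching nothing.
It also fails if it takes over 61 s, if anything falls off the work surface, if the arm or the gripper's body presses on something with over 40 N, if the wrist force passes 120 N, or if a joint passes its speed limit or range.

## Working session

There is one attempt and no reset: what is moved stays moved. The work goes in short steps, Python scripts to look and compute and a tool call to move; the robot and the scene stay as the last step left them, time stands still between calls to the robot, and variables do not carry over. Pictures are saved under pics/ and viewed, and the job is handed in when it is done.

Besides the shell and the picture viewer there is one more tool, called after ">>>" as name(argument=value, ...) on one line, values as JSON. step_arm: Moves the arm, as the interface text tells. Its arguments: {"type":"object","properties":{"series":{"type":"array"},"force":{"type":"number"}},"required":["series"]}

```bash
ls; mkdir -p pics; python3 - <<'E'
from cell import arm
import cv2,numpy as np
print(arm.sense())
for n in ("scene","top"):
    p,d=arm.camera(n); cv2.imwrite(f"pics/{n}0.png",p[:,:,::-1]); np.save(f"pics/{n}0.npy",d)
    c=arm.calibration(n); print(n,{k:(v if np.isscalar(v) else np.round(v,3).tolist()) for k,v in c.items()})
E
```

```text
pics
{'time_s': 0.0, 'joint_pos': array([-1.46831767e+00,  1.81551473e-01,  1.60800746e+00, -1.06096978e-05,
        1.35379777e+00, -2.06339432e-01]), 'dq': array([ 5.59708008e-06, -7.17040953e-04,  9.78003613e-05, -1.64408532e-03,
        1.52563776e-03, -9.50610954e-04]), 'tau': array([ 1.74363788e-03, -4.44870579e+01, -3.51336551e+01, -3.07087448e-04,
        9.08013317e-03,  3.12218219e-06]), 'eef_pos': array([ 174.69543654, -547.23916468,  230.37855153]), 'eef_rot': array([-2.53561050e+00,  1.85259058e+00,  1.86633628e-03]), 'ft_force': array([ 0.47551939, -0.84136237,  0.5286394 ]), 'ft_torque': array([-0.01168236, -0.00638664, -0.0158521 ]), 'grip_width': 85.63635798055417}
scene {'fx': 493.3950405525958, 'fy': 493.3950405525958, 'cx': 256.5365155934797, 'cy': 204.09716315796814, 'k1': -0.024332547792298286, 'cam_to_world': [[-0.377, 0.482, -0.791, 1595.196], [0.926, 0.199, -0.32, 409.107], [0.003, -0.853, -0.522, 737.524], [0.0, 0.0, 0.0, 1.0]]}
top {'fx': 424.73218326449694, 'fy': 424.73218326449694, 'cx': 259.77603575734133, 'cy': 190.81332173677018, 'k1': -0.12073019245203098, 'cam_to_world': [[0.024, -0.982, 0.185, 366.947], [-0.999, -0.028, -0.018, -18.364], [0.023, -0.185, -0.982, 1075.618], [0.0, 0.0, 0.0, 1.0]]}
```

View pics/scene0.png

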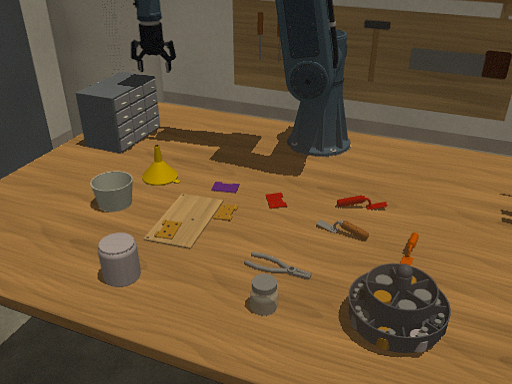

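View pics/top0.png

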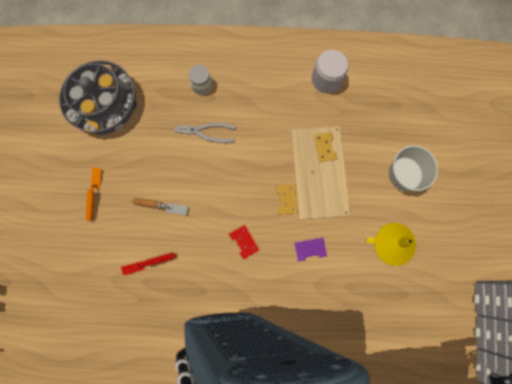

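```bash
cat > h.py <<'E'
import numpy as np, cv2
from cell import arm
def K(c): return np.array([[c['fx'],0,c['cx']],[0,c['fy'],c['cy']],[0,0,1.]])
def ray(name,uv):
    c=arm.calibration(name); uv=np.atleast_2d(np.float64(uv))
    s=cv2.undistortPoints(uv[:,None,:],K(c),np.array([c['k1'],0,0,0.]))[:,0]
    T=np.array(c['cam_to_world']); return T,s
def atz(name,uv,z):
    T,s=ray(name,uv); d=np.c_[s,np.ones(len(s))]@T[:3,:3].T; o=T[:3,3]
    return o+d*((z-o[2])/d[:,2])[:,None]
def bydepth(name,uv,dep):
    T,s=ray(name,uv); return (np.c_[s,np.ones(len(s))]*np.ravel(dep)[:,None])@T[:3,:3].T+T[:3,3]
def proj(name,P):
    c=arm.calibration(name); T=np.linalg.inv(np.array(c['cam_to_world'])); P=np.atleast_2d(np.float64(P))
    r,_=cv2.Rodrigues(T[:3,:3]); return cv2.projectPoints(P[:,None,:],r,T[:3,3],K(c),np.array([c['k1'],0,0,0.]))[0][:,0]
def crop(img,f,u0,u1,v0,v1,s):
    cv2.imwrite(f,cv2.resize(img[v0:v1,u0:u1,::-1],None,fx=s,fy=s,interpolation=cv2.INTER_CUBIC))
E
python3 - <<'E'
from h import *
for n in ("top","scene"):
  for k in ("trowel_grip","blade_heel","trowel","leaf","leaf_notch","leaf_knuckles","board","leaf_done"):
    r=arm.look_for(n,k)
    for q in r[:5]:
        print(n,k,round(q['confidence'],2),np.round(q['point'],0),np.round(proj(n,q['point'])[0]))
im=cv2.imread("pics/top0.png")[:,:,::-1]
crop(im,"pics/t1.png",260,360,115,225,5.4); crop(im,"pics/t2.png",120,210,170,240,8)
im=cv2.imread("pics/scene0.png")[:,:,::-1]
crop(im,"pics/s1.png",130,290,170,260,5); crop(im,"pics/s2.png",300,390,190,250,8)
E
```

```text
top trowel_grip 0.92 [545. 390.  21.] [ 92. 194.]
top trowel_grip 0.77 [376. 238.  23.] [146. 263.]
top blade_heel 0.97 [526. 202.  18.] [164. 204.]
top blade_heel 0.76 [543. 388.  22.] [ 92. 195.]
top blade_heel 0.75 [379. 244.  17.] [144. 262.]
top trowel 0.88 [542. 389.  16.] [ 93. 196.]
top trowel 0.75 [524. 204.  22.] [163. 204.]
top trowel 0.59 [374. 240.  15.] [146. 264.]
top leaf 0.96 [441.   1.   6.] [243. 240.]
top leaf 0.85 [ 432. -169.    1.] [310. 246.]
top leaf 0.75 [ 549. -109.    7.] [287. 199.]
top leaf_notch 0.71 [ 550. -109.    2.] [287. 199.]
top leaf_notch 0.56 [441.   1.   3.] [243. 240.]
top leaf_notch 0.56 [ 426. -169.    2.] [310. 248.]
top leaf_knuckles 0.75 [ 428. -171.    5.] [311. 247.]
top leaf_knuckles 0.7 [446.   0.   1.] [243. 239.]
top leaf_knuckles 0.68 [ 552. -108.    5.] [287. 198.]
top leaf_knuckles 0.48 [525. 207.  20.] [162. 204.]
top board 0.94 [ 605. -191.    9.] [319. 179.]
top leaf_done 0.92 [ 695. -211.    8.] [327. 145.]
scene trowel_grip 0.75 [569. 390.  23.] [408. 250.]
scene trowel_grip 0.6 [535. 228.  19.] [346. 229.]
scene trowel_gri
[... 301 characters left out ...]
trowel 0.79 [533. 226.  16.] [345. 230.]
scene trowel 0.78 [390. 226.  20.] [357. 202.]
scene trowel 0.68 [562. 392.  24.] [410. 248.]
scene leaf 0.79 [ 430. -166.    4.] [225. 187.]
scene leaf 0.77 [448.  -1.   2.] [274. 202.]
scene leaf 0.76 [ 556. -106.    4.] [225. 212.]
scene leaf_notch 0.68 [ 430. -167.    7.] [225. 186.]
scene leaf_notch 0.64 [446.   2.   5.] [275. 200.]
scene leaf_notch 0.51 [ 557. -103.    5.] [226. 212.]
scene leaf_knuckles 0.58 [ 556. -107.   -1.] [225. 213.]
scene leaf_knuckles 0.49 [ 431. -166.    5.] [225. 187.]
scene board 0.81 [ 627. -176.    2.] [190. 220.]
scene leaf_done 0.83 [ 701. -209.   11.] [165. 229.]
scene leaf_done 0.38 [536. 226.  18.] [345. 230.]
```

View pics/t1.png

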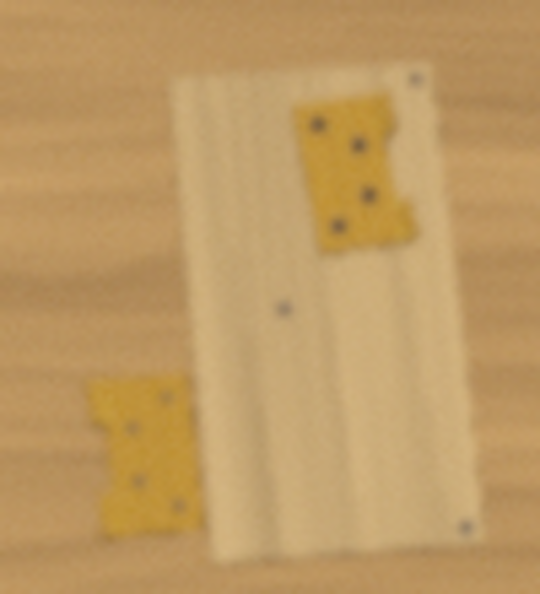

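View pics/t2.png

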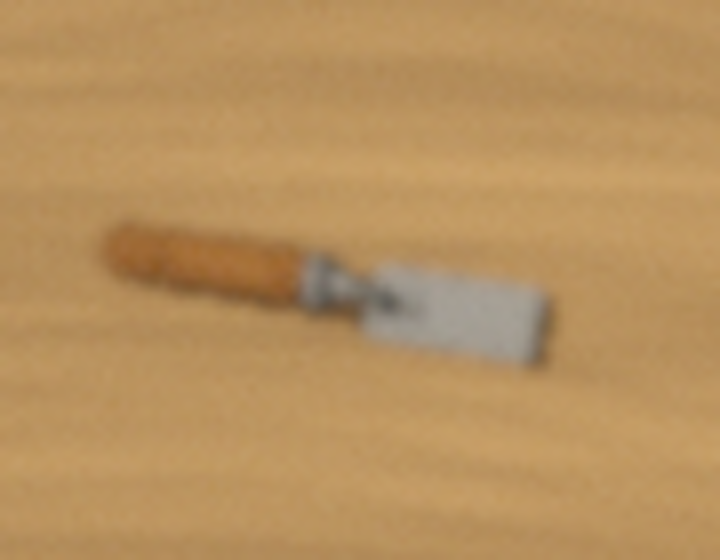

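View pics/s1.png

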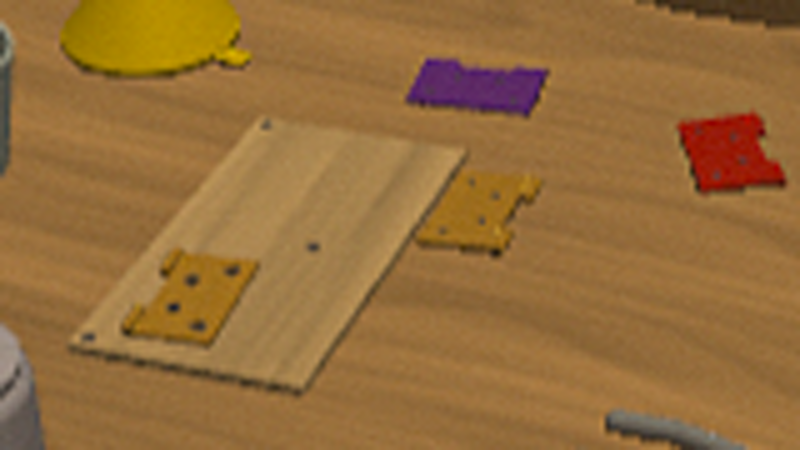

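View pics/s2.png

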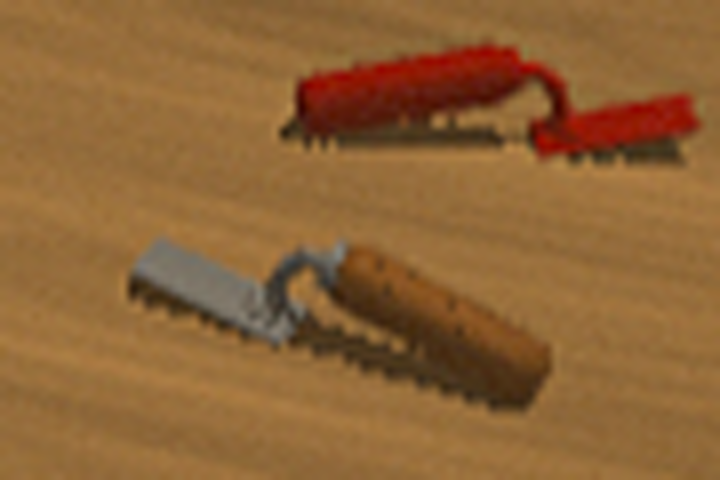

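```bash
python3 - <<'E'
from h import *
def cloud(n):
    d=np.load(f"pics/{n}0.npy"); v,u=np.mgrid[0:384,0:512]
    P=bydepth(n,np.c_[u.ravel(),v.ravel()].astype(float),d.ravel()); return P.reshape(384,512,3)
for n,(u0,u1,v0,v1) in (("top",(125,195,185,225)),("scene",(308,376,212,246))):
    P=cloud(n); C=P[v0:v1,u0:u1].reshape(-1,3)
    print(n,"shelf z", np.percentile(C[:,2],[5,25,50]), len(C))
    z0=np.median(C[C[:,2]<6][:,2])
    H=C[C[:,2]>z0+8]
    c,s,vt=np.linalg.svd(H[:,:2]-H[:,:2].mean(0)); 
    print(len(H),H.mean(0),H.max(0),H.min(0),vt[0], np.arctan2(vt[0][1],vt[0][0]))
    t=(H[:,:2]-H[:,:2].mean(0))@vt[0]
    for lo in np.arange(-80,80,10):
        m=(t>=lo)&(t<lo+10)
        if m.sum()>2: print(lo,m.sum(),np.round(H[m].mean(0),1),np.round(H[m][:,2].max(),1))
# by pixel
px=lambda uv:(uv[0]/8+120,uv[1]/8+170)
print("butt",atz("top",[px((105,243))],12)); print("front",atz("top",[px((305,277))],35)); print("tip c",atz("top",[px((546,328))],12))
print("heel edge",atz("top",[px((367,300))],3))
q=lambda uv:(uv[0]/5.4+260,uv[1]/5.4+115)
names="board TL,TR,BR,BL".split(",")
print("board",np.round(atz("top",[q(a) for a in [(173,76),(432,64),(485,541),(216,562)]],6),1))
print("leaf near notch TL,TR,BR,BL",np.round(atz("top",[q(a) for a in [(90,380),(188,376),(203,527),(103,537)]],4.5),1))
print("notch", np.round(atz("top",[q(a) for a in [(107,428),(112,490)]],5.5),1))
print("holes",np.round(atz("top",[q(a) for a in [(167,398),(132,428),(139,482),(179,506)]],4),1))
q=lambda uv:(uv[0]/5+130,uv[1]/5+170)
print("scene board",np.round(atz("scene",[q(a) for a in [(70,348),(262,118),(467,152),(303,390)]],6),1))
print("scene leaf holes",np.round(atz("scene",[q(a) for a in [(472,183),(496,196),(482,221),(442,231)]],4),1))
print("scene leaf corners",np.round(atz("scene",[q(a) for a in [(468,170),(540,180),(498,250),(418,240)]],4.5),1))
E
```

```text
top shelf z [-3.08720543 -1.19523784  0.3248053 ] 2800
329 [518.7967836  211.37685957  49.80679335] [ 539.45706022  282.76759737 1075.61801545] [366.94728998 -18.36399084   8.0157269 ] [-0.36984365 -0.92909401] -1.949637056074845
-80 3 [535.8 281.2  21.1] 25.3
-70 23 [531.6 275.9  23.2] 27.1
-60 27 [530.1 266.8  24. ] 29.3
-50 28 [528.3 256.5  27.2] 31.1
-40 29 [526.8 246.1  29.8] 36.7
-30 29 [524.7 235.8  32.7] 38.0
-20 29 [523.6 225.7  35.4] 39.4
-10 33 [522.7 215.2  34.9] 39.2
0 17 [520.6 206.2  31.9] 35.2
10 16 [520.1 194.5  21.8] 32.9
20 5 [521.2 181.8   8.6] 9.0
30 12 [514.8 174.8   9.4] 11.9
40 21 [515.6 163.2   9. ] 11.9
50 34 [513.7 153.8  10.7] 14.9
60 15 [509.1 147.7  12.4] 14.6
scene shelf z [-3.30210883 -1.6607506  -0.45427363] 2312
331 [560.88113492 237.6068635   41.35373346] [1595.19608958  409.10720759  737.52435119] [503.92590589 146.25342589   7.23905156] [-0.98409661 -0.17763406] -2.9630109020349877
0 5 [544.  278.2  16.2] 22.3
10 83 [539.3 269.2  18.1] 31.8
20 113 [534.7 242.4  24.5] 36.6
30 58 [528.8 223.2  31.2] 39.0
40 31 [524.6 189.9  18.7] 35.9
50 16 [519.4 1
[... 265 characters left out ...]
9.6    6. ]
 [ 748.7 -248.1    6. ]
 [ 511.9 -270.5    6. ]
 [ 498.7 -142.2    6. ]]
leaf near notch TL,TR,BR,BL [[ 584.6  -81.4    4.5]
 [ 587.9 -128.3    4.5]
 [ 515.4 -136.     4.5]
 [ 509.4  -88.8    4.5]]
notch [[561.4 -89.8   5.5]
 [531.7 -92.6   5.5]]
holes [[ 577.  -118.3    4. ]
 [ 562.  -101.8    4. ]
 [ 536.1 -105.5    4. ]
 [ 525.2 -124.6    4. ]]
scene board [[ 756.  -239.1    6. ]
 [ 514.9 -263.9    6. ]
 [ 504.  -135.7    6. ]
 [ 742.2 -112.4    6. ]]
scene leaf holes [[ 530.6 -120.     4. ]
 [ 538.  -101.6    4. ]
 [ 564.6  -97.8    4. ]
 [ 582.1 -113.7    4. ]]
scene leaf corners [[ 519.5 -127.8    4.5]
 [ 513.7  -85.4    4.5]
 [ 588.3  -77.1    4.5]
 [ 596.  -121.5    4.5]]
```

```bash
cat >> h.py <<'E'
from scipy.spatial.transform import Rotation as R
def st():
    s=arm.sense(); M=R.from_rotvec(s['eef_rot']).as_matrix(); yaw=np.arctan2(M[1,0],M[0,0]); return s,M,yaw
def go(p,yaw,rep=True):
    s,M,y=st(); d=M.T@(np.array(p,float)-s['eef_pos']); t=-(yaw-y); t=(t+np.pi)%(2*np.pi)-np.pi
    print("t",round(s['time_s'],2),"pos",np.round(s['eef_pos'],1),"yaw",round(y,3),"z",np.round(M[:,2],4),"F",np.round(s['ft_force'],2),"M",np.round(s['ft_torque'],3),"w",round(s['grip_width'],2))
    print("dx %.1f dy %.1f dz %.1f turn %.3f"%(*d,t)); return d,t
E
python3 -c "
from h import *
go((531,262,120),-0.16)"
```

```text
t 0.9 pos [ 174.8 -547.8  231.3] yaw -1.262 z [-0. -0. -1.] F [-0.25  0.09 -0.32] M [-0.012  0.003  0.004] w 85.48
dx -663.3 dy -585.5 dz 111.3 turn -1.102
```

>>> step_arm(series=[{"gripper":0,"dx":-663,"dy":-585,"dz":0,"turn":-1.1},{"gripper":0,"dx":-663,"dy":-585,"dz":0,"turn":-1.1},{"gripper":0,"dx":-663,"dy":-585,"dz":0,"turn":-1.1},{"gripper":0,"dx":-663,"dy":-585,"dz":0,"turn":-1.1},{"gripper":0,"dx":-663,"dy":-585,"dz":0,"turn":-1.1},{"gripper":0,"dx":-663,"dy":-585,"dz":0,"turn":-1.1},{"gripper":0,"dx":-663,"dy":-585,"dz":0,"turn":-1.1},{"gripper":0,"dx":-663,"dy":-585,"dz":0,"turn":-1.1}])

```text
time_s: 1.57
eef_pos: [309.2, -240.9, 231.5]
eef_rot: [3.115, -0.402, 0.001]
ft_force: [1.5, -0.6, -0.2]
grip_width: 85.5
```

```bash
python3 -c "
from h import *
go((531,262,120),-0.16)"
```

```text
t 1.57 pos [ 309.2 -240.9  231.5] yaw -0.257 z [ 7.e-04 -7.e-04 -1.e+00] F [ 1.51 -0.64 -0.16] M [ 0.01  -0.021 -0.004] w 85.47
dx 86.8 dy -542.8 dz 111.3 turn -0.097
```

>>> step_arm(series=[{"gripper":0,"dx":86,"dy":-542,"dz":30,"turn":-0.097},{"gripper":0,"dx":86,"dy":-542,"dz":30,"turn":-0.097},{"gripper":0,"dx":86,"dy":-542,"dz":30,"turn":-0.097},{"gripper":0,"dx":86,"dy":-542,"dz":30,"turn":-0.097},{"gripper":0,"dx":86,"dy":-542,"dz":60,"turn":-0.097},{"gripper":0,"dx":86,"dy":-542,"dz":80,"turn":-0.097},{"gripper":0,"dx":86,"dy":-542,"dz":111,"turn":-0.097},{"gripper":0,"dx":86,"dy":-542,"dz":111,"turn":-0.097}])

```text
time_s: 2.23
eef_pos: [443.6, 59.6, 185.5]
eef_rot: [3.131, -0.258, 0.003]
ft_force: [0.1, -0.5, 0.7]
grip_width: 85.5
```

```bash
python3 -c "
from h import *
go((531,262,120),-0.16)"
```

```text
t 2.23 pos [443.6  59.6 185.5] yaw -0.164 z [ 2.2e-03 -4.0e-04 -1.0e+00] F [ 0.05 -0.51  0.67] M [-0.    -0.028 -0.008] w 85.49
dx 53.0 dy -213.9 dz 65.6 turn -0.004
```

>>> step_arm(series=[{"gripper":0,"dx":53,"dy":-214,"dz":65,"turn":0},{"gripper":0,"dx":53,"dy":-214,"dz":65,"turn":0},{"gripper":0,"dx":53,"dy":-214,"dz":65,"turn":0},{"gripper":0,"dx":53,"dy":-214,"dz":65,"turn":0},{"gripper":0,"dx":53,"dy":-214,"dz":65,"turn":0},{"gripper":0,"dx":53,"dy":-214,"dz":65,"turn":0},{"gripper":0,"dx":53,"dy":-214,"dz":65,"turn":0}])

```text
time_s: 2.82
eef_pos: [530.1, 263.5, 118.4]
eef_rot: [-3.131, 0.253, 0.002]
ft_force: [-1.5, -0.5, 0.3]
grip_width: 85.5
```

```bash
python3 -c "
from h import *
go((531,262,4),-0.16)
for n in ('top','scene'):
    p,d=arm.camera(n); crop(p,f'pics/{n}1.png',*((100,230,150,250) if n=='top' else (270,420,150,262)),5)
"
```

```text
t 2.82 pos [530.1 263.5 118.4] yaw -0.162 z [-1.4e-03  7.0e-04 -1.0e+00] F [-1.5  -0.54  0.29] M [-0.018  0.025 -0.008] w 85.47
dx 1.3 dy 1.4 dz 114.4 turn -0.002
```

View pics/top1.png

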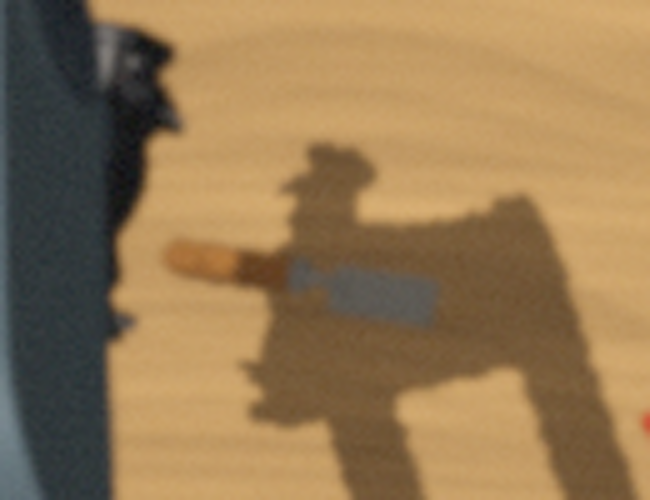

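View pics/scene1.png

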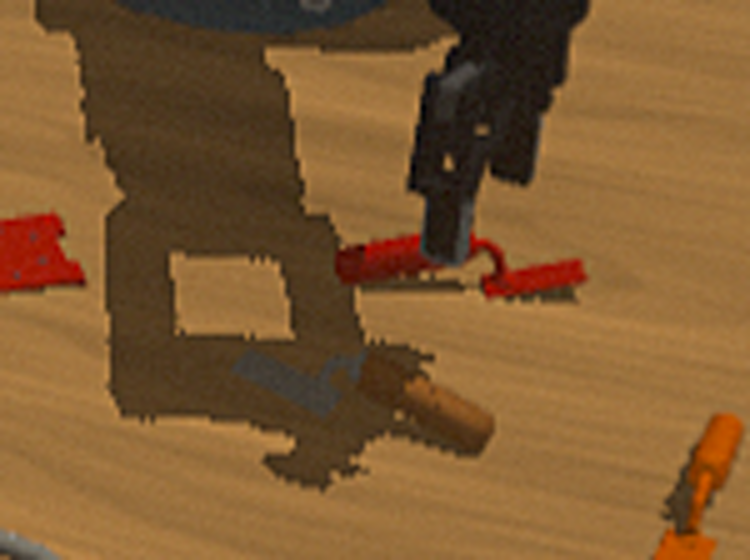

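>>> step_arm(series=[{"gripper":0,"dx":1,"dy":1,"dz":40,"turn":0},{"gripper":60,"dx":1,"dy":1,"dz":75,"turn":0},{"gripper":80,"dx":1,"dy":1,"dz":100,"turn":0},{"gripper":100,"dx":1,"dy":1,"dz":110,"turn":0},{"gripper":120,"dx":1,"dy":1,"dz":112,"turn":0},{"gripper":120,"dx":1,"dy":1,"dz":112,"turn":0}])

```text
time_s: 3.42
eef_pos: [531.3, 258.0, 8.9]
eef_rot: [3.131, -0.26, 0.0]
ft_force: [-0.6, -0.1, 0.1]
grip_width: 45.4
```

```bash
python3 -c "
from h import *
go((531,262,4),-0.16)
for n in ('top','scene'):
    p,d=arm.camera(n); crop(p,f'pics/{n}2.png',*((100,230,150,250) if n=='top' else (270,420,150,262)),5)
"
```

```text
t 3.42 pos [531.3 258.    8.9] yaw -0.166 z [ 2.e-04 -0.e+00 -1.e+00] F [-0.57 -0.07  0.15] M [ 0.025 -0.006  0.007] w 45.43
dx -1.0 dy -3.9 dz 4.9 turn -0.006
```

View pics/top2.png

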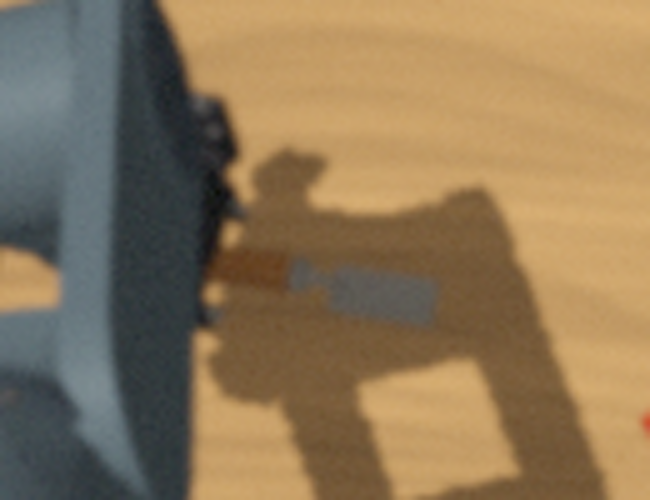

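View pics/scene2.png

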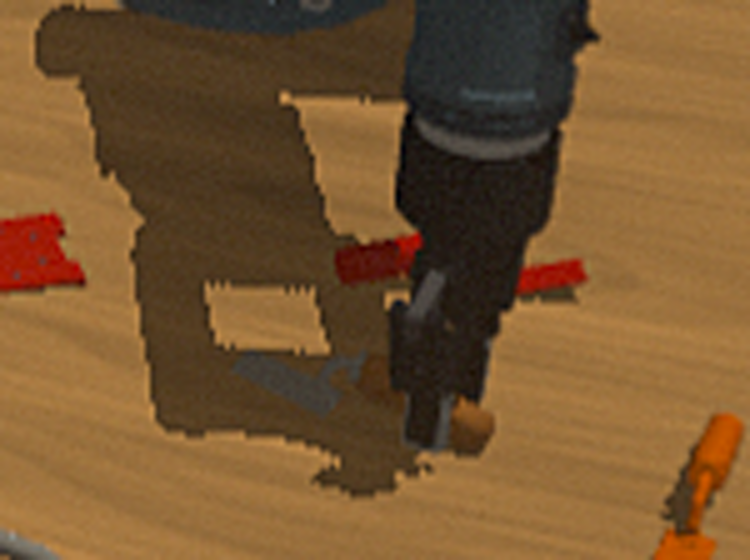

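>>> step_arm(series=[{"gripper":150,"dx":0,"dy":0,"dz":4,"turn":0.006},{"gripper":175,"dx":0,"dy":0,"dz":4,"turn":0.006},{"gripper":190,"dx":0,"dy":0,"dz":4,"turn":0.006},{"gripper":196,"dx":0,"dy":0,"dz":4,"turn":0.006},{"gripper":200,"dx":0,"dy":0,"dz":4,"turn":0.006},{"gripper":202,"dx":0,"dy":0,"dz":4,"turn":0.006},{"gripper":202,"dx":0,"dy":0,"dz":4,"turn":0.006}], force=20)

```text
time_s: 4.1
eef_pos: [531.1, 258.8, 4.6]
eef_rot: [-3.13, 0.268, -0.001]
ft_force: [-1.5, -0.6, 1.6]
grip_width: 17.9
```

```bash
python3 -c "
from h import *
go((531,258,4),-0.16)
"
```

```text
t 4.1 pos [531.1 258.8   4.6] yaw -0.171 z [ 3.e-04  1.e-04 -1.e+00] F [-1.52 -0.6   1.6 ] M [0.027 0.122 0.033] w 17.89
dx 0.0 dy 0.8 dz 0.6 turn -0.011
```

>>> step_arm(series=[{"gripper":202,"dx":0,"dy":0,"dz":-4,"turn":0},{"gripper":202,"dx":0,"dy":0,"dz":-8,"turn":0},{"gripper":202,"dx":0,"dy":0,"dz":-12,"turn":0},{"gripper":202,"dx":0,"dy":0,"dz":-16,"turn":0},{"gripper":202,"dx":0,"dy":0,"dz":-20,"turn":0},{"gripper":202,"dx":0,"dy":0,"dz":-24,"turn":0},{"gripper":202,"dx":0,"dy":0,"dz":-24,"turn":0}])

```text
time_s: 4.68
eef_pos: [531.7, 258.9, 29.4]
eef_rot: [-3.13, 0.268, -0.003]
ft_force: [0.3, 0.5, 0.2]
grip_width: 18.3
```

```bash
python3 -c "
from h import *
go((531,258,4),-0.16)
for n in ('top','scene'):
    p,d=arm.camera(n); crop(p,f'pics/{n}3.png',*((100,230,150,250) if n=='top' else (300,400,180,254)),5 if n=='top' else 8)
"
```

```text
t 4.68 pos [531.7 258.9  29.4] yaw -0.171 z [ 1.7e-03  4.0e-04 -1.0e+00] F [0.3  0.53 0.16] M [0.079 0.023 0.054] w 18.32
dx -0.6 dy 1.0 dz 25.4 turn -0.011
```

View pics/scene3.png

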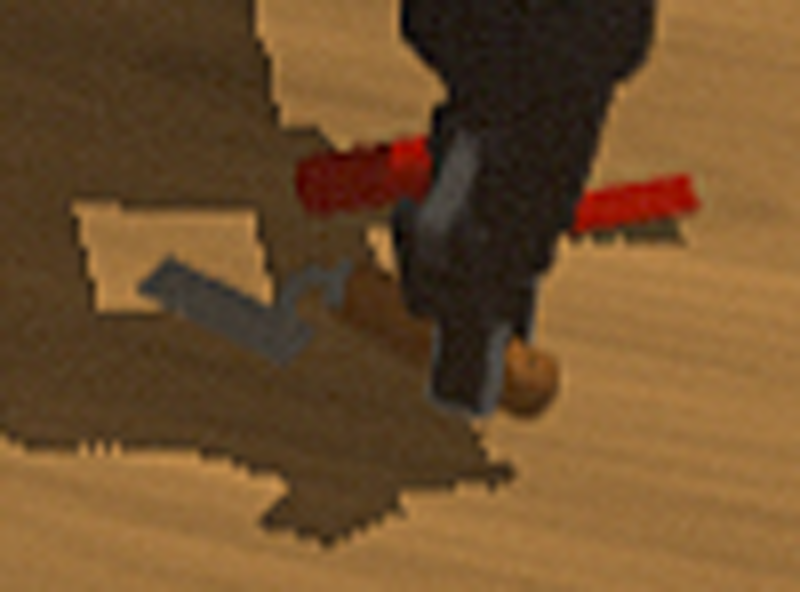

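View pics/top3.png

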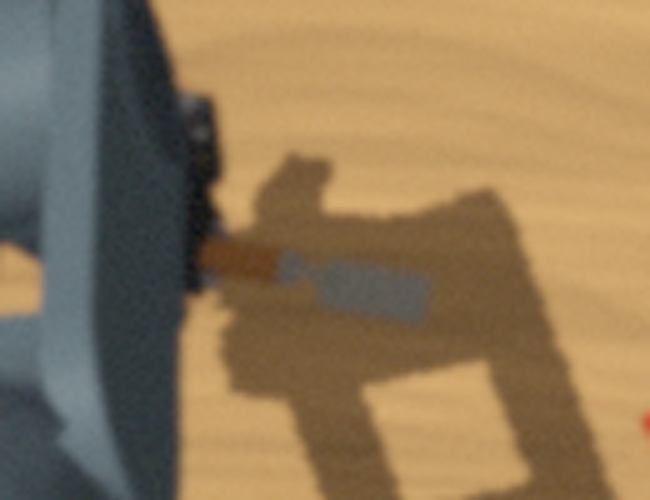

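>>> step_arm(series=[{"gripper":201.5,"dx":0,"dy":0,"dz":0,"turn":0},{"gripper":201,"dx":0,"dy":0,"dz":0,"turn":0},{"gripper":201,"dx":0,"dy":0,"dz":0,"turn":0}])

```text
time_s: 5.03
eef_pos: [530.9, 258.6, 28.1]
eef_rot: [3.13, -0.268, -0.0]
ft_force: [0.7, -0.0, 0.5]
grip_width: 18.1
```

```bash
cat >> h.py <<'E'
def blade(tag,box=(125,260,150,260),stick=None):
    # point cloud of steel blade in top picture; returns profile along trowel x (tool y)
    p,d=arm.camera("top"); s,M,yaw=st(); u0,u1,v0,v1=box
    v,u=np.mgrid[v0:v1,u0:u1]; P=bydepth("top",np.c_[u.ravel(),v.ravel()].astype(float),d[v0:v1,u0:u1].ravel())
    D=P-s['eef_pos']; a=D@M[:,1]; b=D@M[:,0]; z=P[:,2]
    c=p[v0:v1,u0:u1].reshape(-1,3).astype(int); sat=(c.max(1)-c.min(1))/np.maximum(c.max(1),1)
    m=(abs(b)<14)&(a>10)&(a<140)&(sat<.25)&(d[v0:v1,u0:u1].ravel()>0)
    for lo in range(10,140,8):
        k=m&(a>=lo)&(a<lo+8)
        if k.sum()>3: print(lo,k.sum(),"b %.1f z %.1f"%(b[k].mean(),z[k].mean()),end=" | ")
    k=m&(a>=70)&(a<140)&(z<60)
    if k.sum()>20:
        f=np.polyfit(a[k],z[k],1); g=np.polyfit(a[k],b[k],1); print("\nblade a %.1f..%.1f slope %.3f z@100 %.1f yawslope %.3f b@100 %.1f"%(a[k].min(),a[k].max(),f[0],np.polyval(f,100),g[0],np.polyval(g,100)))
    crop(p,f"pics/{tag}_top.png",u0,u1,v0,v1,min(6,int(780/(u1-u0)))); return p
E
python3 -c "
from h import *
go((531,258,4),-0.16); blade('b1')
p,d=arm.camera('scene'); crop(p,'pics/b1_sc.png',300,400,180,254,8)"
```

```text
t 5.03 pos [530.9 258.6  28.1] yaw -0.171 z [-2.e-04 -1.e-04 -1.e+00] F [ 0.67 -0.02  0.52] M [-0.061  0.038  0.021] w 18.14
dx 0.2 dy 0.6 dz 24.1 turn -0.011
34 48 b -0.5 z 188.1 | 42 11 b -2.2 z 35.0 | 50 9 b -1.5 z 31.0 | 58 77 b 5.7 z 276.2 | 66 160 b -3.3 z 290.1 | 74 23 b -1.0 z 5.5 | 82 26 b -1.7 z 7.0 | 90 27 b -0.1 z 8.0 | 98 25 b -1.3 z 9.8 | 106 21 b -0.9 z 10.9 | 
blade a 70.0..112.3 slope 0.159 z@100 9.3 yawslope 0.020 b@100 -0.9
```

View pics/b1_sc.png

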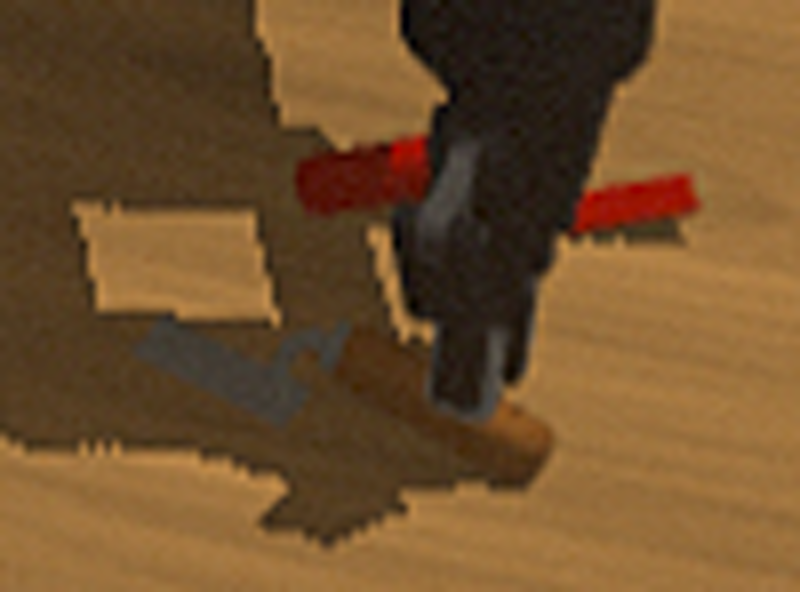

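>>> step_arm(series=[{"gripper":195,"dx":0,"dy":0,"dz":0,"turn":0},{"gripper":180,"dx":0,"dy":0,"dz":0,"turn":0},{"gripper":165,"dx":0,"dy":0,"dz":0,"turn":0},{"gripper":165,"dx":0,"dy":-10,"dz":0,"turn":0},{"gripper":165,"dx":0,"dy":-21,"dz":0,"turn":0},{"gripper":165,"dx":0,"dy":-21,"dz":12,"turn":0},{"gripper":165,"dx":0,"dy":-21,"dz":21,"turn":0},{"gripper":165,"dx":0,"dy":-21,"dz":21,"turn":0}])

```text
time_s: 5.8
eef_pos: [532.3, 279.1, 4.2]
eef_rot: [3.128, -0.267, -0.007]
ft_force: [-0.1, -0.2, -0.8]
grip_width: 29.9
```

```bash
python3 -c "
from h import *
go((531,258,4),-0.16); blade('b2')
p,d=arm.camera('scene'); crop(p,'pics/b2_sc.png',300,400,180,254,8)
print(atz('top',[(190,27),(400,36)],0))"
```

```text
t 5.8 pos [532.3 279.1   4.2] yaw -0.17 z [-0.0045 -0.0014 -1.    ] F [-0.14 -0.24 -0.84] M [0.005 0.049 0.013] w 29.89
dx 2.3 dy 21.0 dz 0.3 turn -0.010
34 67 b 0.2 z 168.0 | 58 9 b 9.9 z 254.0 | 66 76 b -2.3 z 258.6 | 74 13 b 0.0 z 16.3 | 82 28 b -0.0 z 10.6 | 90 29 b 1.1 z 5.9 | 98 24 b 1.0 z 6.5 | 106 26 b 0.2 z 7.8 | 114 25 b 1.2 z 8.9 | 122 25 b 0.7 z 10.8 | 130 9 b 0.6 z 12.7 | 
blade a 70.5..133.4 slope -0.100 z@100 10.3 yawslope 0.015 b@100 0.5
[[1036.80365748  170.96198581    0.        ]
 [1036.35152284 -432.1883543     0.        ]]
```

View pics/b2_sc.png

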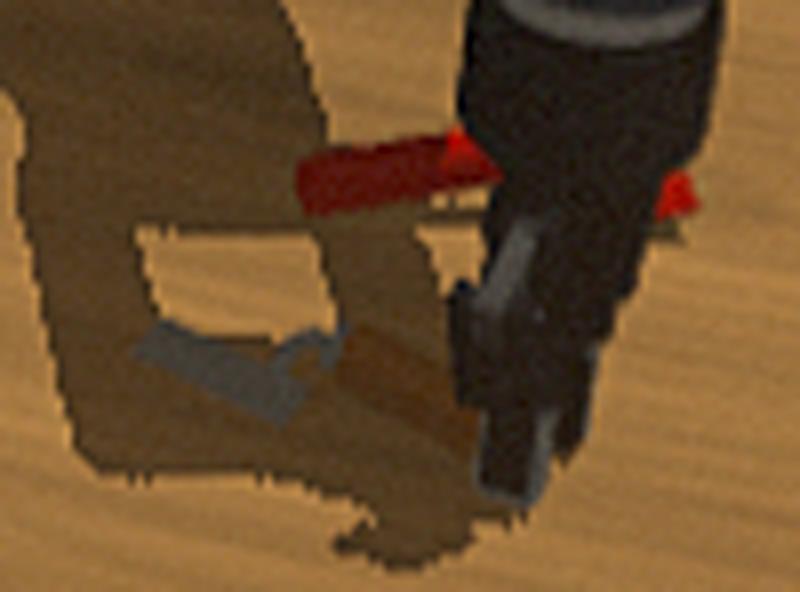

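View pics/b2_top.png

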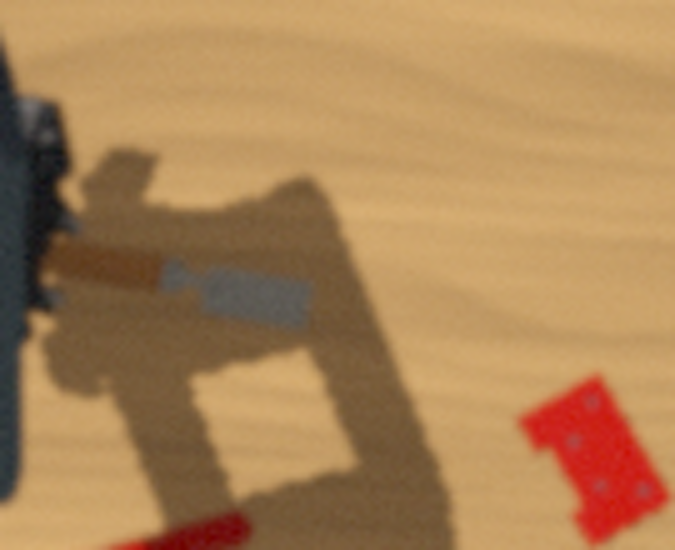

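>>> step_arm(series=[{"gripper":180,"dx":0,"dy":0,"dz":-3,"turn":0},{"gripper":195,"dx":0,"dy":0,"dz":-3,"turn":0},{"gripper":203,"dx":0,"dy":0,"dz":-3,"turn":0},{"gripper":203,"dx":0,"dy":0,"dz":-3,"turn":0},{"gripper":203,"dx":0,"dy":0,"dz":-8,"turn":0},{"gripper":203,"dx":0,"dy":0,"dz":-18,"turn":0},{"gripper":203,"dx":0,"dy":0,"dz":-28,"turn":0},{"gripper":203,"dx":0,"dy":0,"dz":-28,"turn":0}])

```text
time_s: 6.57
eef_pos: [536.4, 280.0, 38.3]
eef_rot: [-3.128, 0.268, -0.007]
ft_force: [0.9, -0.2, -0.8]
grip_width: 17.7
```

>>> step_arm(series=[{"gripper":202.5,"dx":0,"dy":0,"dz":0,"turn":0},{"gripper":202.2,"dx":0,"dy":0,"dz":0,"turn":0},{"gripper":202,"dx":0,"dy":0,"dz":0,"turn":0}])

```text
time_s: 6.82
eef_pos: [534.2, 279.3, 35.0]
eef_rot: [3.13, -0.268, -0.001]
ft_force: [-0.5, 0.7, -2.4]
grip_width: 17.6
```

```bash
python3 -c "
from h import *
go((531,258,4),-0.16); blade('b3')
p,d=arm.camera('scene'); crop(p,'pics/b3_sc.png',300,400,180,254,8)"
```

```text
t 6.82 pos [534.2 279.3  35. ] yaw -0.171 z [-6.e-04 -2.e-04 -1.e+00] F [-0.48  0.66 -2.41] M [ 0.033 -0.003 -0.01 ] w 17.56
dx 0.5 dy 21.5 dz 31.0 turn -0.011
10 9 b 2.5 z 78.3 | 34 79 b 0.2 z 197.1 | 58 5 b 7.5 z 321.9 | 66 28 b -2.9 z 134.6 | 74 11 b -2.0 z 44.9 | 82 32 b -2.5 z 34.3 | 90 30 b -1.2 z 29.7 | 98 25 b -2.1 z 30.1 | 106 27 b -1.7 z 30.9 | 114 27 b -2.1 z 32.2 | 122 26 b -1.2 z 33.9 | 130 9 b -0.9 z 34.9 | 
blade a 70.1..133.3 slope -0.175 z@100 34.5 yawslope 0.011 b@100 -1.8
```

View pics/b3_sc.png

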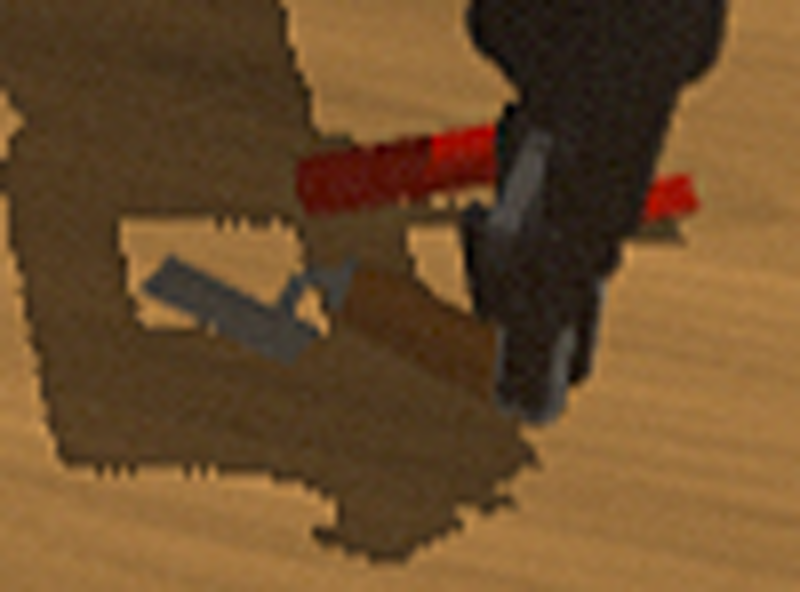

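>>> step_arm(series=[{"gripper":201.7,"dx":0,"dy":0,"dz":0,"turn":0},{"gripper":201.4,"dx":0,"dy":0,"dz":0,"turn":0}])

```text
time_s: 7.08
eef_pos: [534.3, 279.3, 35.0]
eef_rot: [3.13, -0.268, -0.001]
ft_force: [-1.0, -0.3, -0.4]
grip_width: 18.0
```

```bash
python3 -c "
from h import *
go((531,258,4),-0.16); blade('b4')"
```

```text
t 7.08 pos [534.3 279.3  35. ] yaw -0.171 z [-5.e-04 -2.e-04 -1.e+00] F [-0.98 -0.34 -0.41] M [0.004 0.01  0.031] w 18.02
dx 0.4 dy 21.5 dz 31.0 turn -0.011
10 8 b 4.2 z 73.6 | 34 75 b -0.1 z 197.3 | 58 6 b 6.0 z 322.0 | 66 24 b -3.1 z 132.6 | 74 28 b -3.3 z 15.5 | 82 32 b -1.4 z 10.9 | 90 26 b -1.6 z 5.1 | 98 27 b -2.0 z 3.7 | 106 29 b -2.1 z 3.4 | 114 26 b -1.1 z 3.0 | 122 20 b -2.3 z 2.0 | 
blade a 70.7..128.2 slope -0.382 z@100 7.6 yawslope 0.013 b@100 -1.9
```

>>> step_arm(series=[{"gripper":205,"dx":0,"dy":0,"dz":0,"turn":0},{"gripper":215,"dx":0,"dy":0,"dz":0,"turn":0},{"gripper":225,"dx":0,"dy":0,"dz":0,"turn":0},{"gripper":225,"dx":0,"dy":0,"dz":0,"turn":0}], force=90)

```text
time_s: 7.47
eef_pos: [534.5, 279.4, 35.3]
eef_rot: [3.13, -0.268, -0.0]
ft_force: [0.4, 0.7, -0.8]
grip_width: 15.2
```

```bash
python3 -c "
from h import *
go((531,258,4),-0.16); blade('b5')
p,d=arm.camera('scene'); crop(p,'pics/b5_sc.png',300,400,180,254,8)"
```

```text
t 7.47 pos [534.5 279.4  35.3] yaw -0.171 z [-1.e-04 -0.e+00 -1.e+00] F [ 0.41  0.65 -0.79] M [-0.045 -0.021 -0.034] w 15.18
dx 0.2 dy 21.7 dz 31.3 turn -0.011
10 7 b -0.4 z 77.4 | 34 78 b 0.0 z 197.9 | 58 4 b 8.9 z 322.7 | 66 15 b -3.6 z 114.5 | 74 28 b -1.9 z 15.2 | 82 35 b -2.4 z 10.9 | 90 28 b -1.2 z 4.6 | 98 28 b -1.6 z 3.4 | 106 28 b -1.9 z 3.4 | 114 26 b -1.3 z 2.9 | 122 19 b -2.0 z 2.4 | 
blade a 70.1..127.6 slope -0.360 z@100 7.2 yawslope 0.007 b@100 -1.8
```

View pics/b5_sc.png

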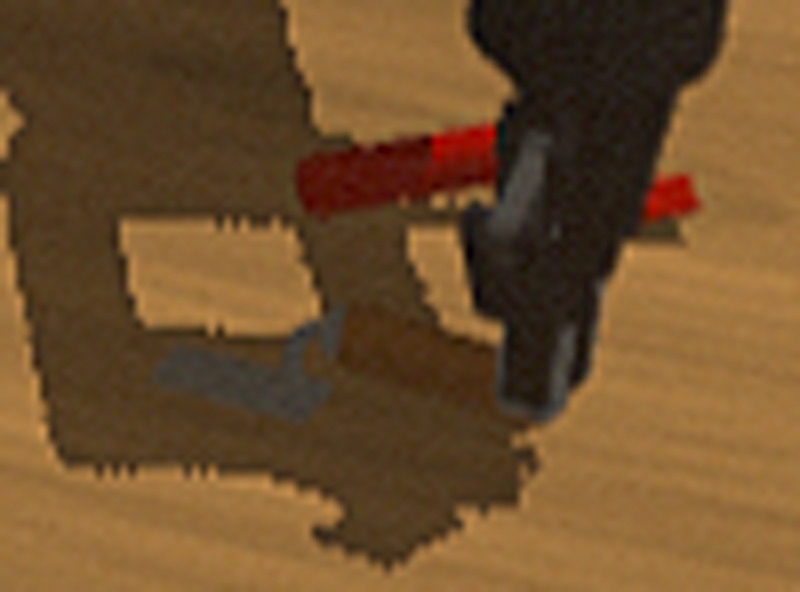

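```bash
python3 -c "
from h import *
go((533.6,60.9,65),0.097)"
```

```text
t 7.57 pos [534.5 279.4  35.3] yaw -0.171 z [-0.  0. -1.] F [ 0.43 -0.59 -0.25] M [ 0.013  0.053 -0.057] w 14.93
dx 36.3 dy 215.5 dz -29.7 turn -0.268
```

>>> step_arm(series=[{"gripper":225,"dx":0,"dy":0,"dz":-15,"turn":0},{"gripper":225,"dx":2,"dy":15,"dz":-30,"turn":0},{"gripper":225,"dx":7,"dy":45,"dz":-30,"turn":-0.05},{"gripper":225,"dx":14,"dy":80,"dz":-30,"turn":-0.1},{"gripper":225,"dx":20,"dy":115,"dz":-30,"turn":-0.16},{"gripper":225,"dx":26,"dy":150,"dz":-30,"turn":-0.22},{"gripper":225,"dx":31,"dy":185,"dz":-30,"turn":-0.268},{"gripper":225,"dx":36,"dy":210,"dz":-30,"turn":-0.268}])

```text
time_s: 8.23
eef_pos: [534.0, 63.8, 65.4]
eef_rot: [3.137, 0.155, 0.0]
ft_force: [0.3, 0.4, -1.3]
grip_width: 15.0
```

>>> step_arm(series=[{"gripper":225,"dx":0,"dy":0,"dz":0,"turn":0},{"gripper":225,"dx":0,"dy":0,"dz":0,"turn":0}])

```text
time_s: 8.4
eef_pos: [534.5, 65.0, 65.5]
eef_rot: [-3.138, -0.147, -0.001]
ft_force: [0.2, -0.1, -1.4]
grip_width: 15.1
```

```bash
python3 -c "
from h import *
go((533.6,60.9,65),0.097); blade('c1',box=(170,320,160,260)); blade('c1',box=(170,320,160,260))
p,d=arm.camera('scene'); crop(p,'pics/c1_sc.png',190,340,160,260,5)"
```

```text
t 8.4 pos [534.5  65.   65.5] yaw 0.094 z [ 4.e-04  2.e-04 -1.e+00] F [ 0.23 -0.13 -1.4 ] M [ 0.072 -0.017 -0.017] w 15.08
dx -1.3 dy 4.0 dz 0.5 turn -0.003
10 51 b -6.5 z 426.1 | 18 47 b -6.3 z 426.3 | 26 46 b -6.5 z 426.3 | 34 40 b -6.0 z 425.0 | 42 32 b -8.3 z 436.7 | 50 31 b -8.1 z 435.7 | 58 42 b -6.6 z 418.7 | 66 11 b -1.5 z 57.5 | 74 24 b -2.9 z 45.3 | 82 27 b -3.2 z 39.8 | 90 28 b -1.7 z 33.9 | 98 24 b -2.3 z 32.4 | 106 24 b -2.9 z 32.7 | 114 24 b -3.3 z 31.7 | 122 20 b -3.5 z 31.2 | 
blade a 72.6..127.8 slope -0.154 z@100 34.2 yawslope -0.009 b@100 -2.8
10 50 b -6.3 z 426.1 | 18 48 b -6.4 z 425.8 | 26 45 b -6.5 z 425.9 | 34 41 b -6.7 z 425.8 | 42 30 b -8.0 z 436.8 | 50 32 b -8.6 z 435.6 | 58 41 b -6.8 z 420.6 | 66 15 b -3.1 z 60.4 | 74 25 b -2.4 z 44.1 | 82 24 b -2.2 z 38.2 | 90 25 b -2.2 z 33.5 | 98 26 b -2.5 z 33.5 | 106 27 b -2.1 z 31.9 | 114 24 b -3.3 z 31.2 | 122 14 b -3.6 z 30.8 | 
blade a 73.1..126.1 slope -0.164 z@100 34.0 yawslope -0.014 b@100 -2.6
```

View pics/c1_sc.png

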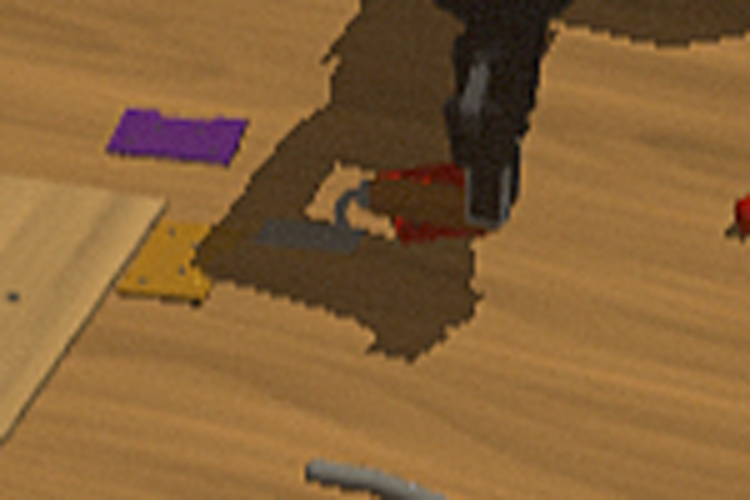

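View pics/c1_top.png

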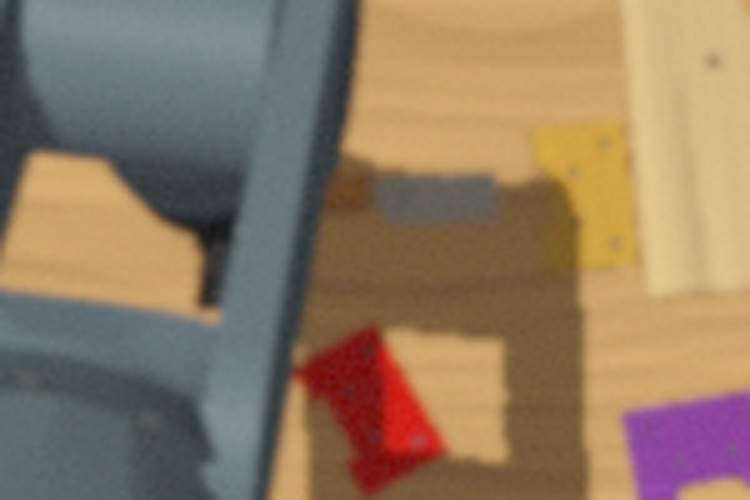

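>>> step_arm(series=[{"gripper":225,"dx":0,"dy":4,"dz":10,"turn":0},{"gripper":225,"dx":0,"dy":4,"dz":20,"turn":0},{"gripper":225,"dx":0,"dy":4,"dz":26,"turn":0},{"gripper":225,"dx":0,"dy":4,"dz":27,"turn":0},{"gripper":225,"dx":0,"dy":4,"dz":27,"turn":0},{"gripper":225,"dx":0,"dy":4,"dz":27,"turn":0}])

```text
time_s: 9.05
eef_pos: [534.5, 62.5, 38.0]
eef_rot: [-3.138, -0.153, 0.001]
ft_force: [0.6, 0.3, -1.2]
grip_width: 15.3
```

```bash
cat >> h.py <<'E'
def fz(n=4):
    F=[]
    for i in range(n):
        arm.camera("top"); F.append(arm.sense()['ft_force'])
    return np.round(np.mean(F,0),2),np.round(np.std(F,0),2)
E
python3 -c "
from h import *
go((533.6,60.9,37),0.097); print(fz(4)); blade('c2',box=(170,320,160,260))"
```

```text
t 9.05 pos [534.5  62.5  38. ] yaw 0.097 z [-6.e-04  1.e-04 -1.e+00] F [ 0.55  0.3  -1.17] M [ 0.021 -0.036 -0.02 ] w 15.25
dx -1.1 dy 1.5 dz 1.0 turn 0.000
(array([ 0.19, -0.1 , -0.75]), array([0.28, 0.25, 0.18]))
10 65 b -2.3 z 399.1 | 18 65 b -2.8 z 399.0 | 26 65 b -3.4 z 399.0 | 34 53 b -2.9 z 398.9 | 42 47 b -4.7 z 409.0 | 50 51 b -5.0 z 407.4 | 58 55 b -2.8 z 392.6 | 66 18 b -2.3 z 27.1 | 74 28 b -3.1 z 20.3 | 82 28 b -1.7 z 9.7 | 90 24 b -0.8 z 6.5 | 98 23 b -1.3 z 6.6 | 106 24 b -1.7 z 5.7 | 114 26 b -2.8 z 5.4 | 122 14 b -1.3 z 4.3 | 
blade a 71.1..125.6 slope -0.303 z@100 8.9 yawslope 0.013 b@100 -1.9
```

>>> step_arm(series=[{"gripper":225,"dx":0,"dy":0,"dz":0.7,"turn":0},{"gripper":225,"dx":0,"dy":0,"dz":1.4,"turn":0},{"gripper":225,"dx":0,"dy":0,"dz":1.4,"turn":0}])

```text
time_s: 9.55
eef_pos: [534.6, 62.3, 36.8]
eef_rot: [-3.138, -0.152, 0.0]
ft_force: [-0.9, 0.8, -0.7]
grip_width: 14.8
```

```bash
python3 -c "
from h import *
go((533.6,60.9,37),0.097); print(fz(3))"
```

```text
t 9.55 pos [534.6  62.3  36.8] yaw 0.097 z [-1.e-04  0.e+00 -1.e+00] F [-0.85  0.82 -0.73] M [ 0.027  0.046 -0.024] w 14.8
dx -1.1 dy 1.3 dz -0.2 turn -0.000
(array([ 0.51, -0.03, -1.05]), array([0.18, 0.28, 0.55]))
```

>>> step_arm(series=[{"gripper":225,"dx":0,"dy":0,"dz":0.4,"turn":0},{"gripper":225,"dx":0,"dy":0,"dz":0.8,"turn":0},{"gripper":225,"dx":0,"dy":0,"dz":0.8,"turn":0}])

```text
time_s: 9.95
eef_pos: [534.6, 62.3, 36.0]
eef_rot: [-3.138, -0.152, 0.0]
ft_force: [0.1, -0.2, -0.7]
grip_width: 15.2
```

```bash
python3 -c "
from h import *
go((533.6,60.9,37),0.097); print(fz(3))"
```

```text
t 9.95 pos [534.6  62.3  36. ] yaw 0.097 z [-1.e-04  0.e+00 -1.e+00] F [ 0.05 -0.22 -0.68] M [ 0.048 -0.046 -0.005] w 15.19
dx -1.1 dy 1.3 dz -1.0 turn 0.000
(array([-0.4 ,  0.6 , -0.78]), array([0.39, 0.21, 0.39]))
```

>>> step_arm(series=[{"gripper":225,"dx":0,"dy":0,"dz":0.4,"turn":0},{"gripper":225,"dx":0,"dy":0,"dz":0.8,"turn":0},{"gripper":225,"dx":0,"dy":0,"dz":0.8,"turn":0}])

```text
time_s: 10.35
eef_pos: [534.7, 62.3, 35.3]
eef_rot: [-3.138, -0.152, -0.0]
ft_force: [0.1, -0.0, -0.8]
grip_width: 14.8
```

```bash
python3 -c "
from h import *
go((533.6,60.9,37),0.097); print(fz(3))"
```

```text
t 10.35 pos [534.7  62.3  35.3] yaw 0.097 z [ 1.e-04  0.e+00 -1.e+00] F [ 0.09 -0.03 -0.78] M [-0.009 -0.026  0.016] w 14.83
dx -1.2 dy 1.3 dz -1.7 turn 0.000
(array([-0.13,  0.57, -0.43]), array([0.6 , 0.5 , 0.52]))
```

Maybe first contact; continue in half-millimetres.

>>> step_arm(series=[{"gripper":225,"dx":0,"dy":0,"dz":0.3,"turn":0},{"gripper":225,"dx":0,"dy":0,"dz":0.6,"turn":0},{"gripper":225,"dx":0,"dy":0,"dz":0.6,"turn":0}])

```text
time_s: 10.75
eef_pos: [534.7, 62.4, 34.7]
eef_rot: [-3.138, -0.152, -0.0]
ft_force: [-0.3, 0.1, 0.5]
grip_width: 15.1
```

```bash
python3 -c "
from h import *
go((533.6,60.9,37),0.097); print(fz(3))"
```

```text
t 10.75 pos [534.7  62.4  34.7] yaw 0.097 z [ 1.e-04  1.e-04 -1.e+00] F [-0.33  0.06  0.54] M [ 0.032 -0.001  0.024] w 15.07
dx -1.3 dy 1.3 dz -2.3 turn 0.000
(array([ 0.09,  1.22, -0.15]), array([0.35, 0.32, 0.32]))
```

>>> step_arm(series=[{"gripper":225,"dx":0,"dy":0,"dz":0.2,"turn":0},{"gripper":225,"dx":0,"dy":0,"dz":0.5,"turn":0},{"gripper":225,"dx":0,"dy":0,"dz":0.5,"turn":0}])

```text
time_s: 11.15
eef_pos: [534.7, 62.3, 34.2]
eef_rot: [-3.138, -0.152, -0.0]
ft_force: [0.4, 0.5, 0.9]
grip_width: 15.1
```

```bash
python3 -c "
from h import *
go((533.6,60.9,37),0.097); print(fz(3)); blade('c3',box=(170,320,160,260))"
```

```text
t 11.15 pos [534.7  62.3  34.2] yaw 0.097 z [ 1.e-04  0.e+00 -1.e+00] F [0.36 0.54 0.92] M [ 0.003 -0.046  0.002] w 15.08
dx -1.2 dy 1.3 dz -2.8 turn 0.000
(array([-0.35,  0.14,  0.44]), array([0.55, 0.21, 0.74]))
10 67 b -2.0 z 394.6 | 18 67 b -2.1 z 394.7 | 26 67 b -2.8 z 394.4 | 34 61 b -2.2 z 394.6 | 42 46 b -3.5 z 395.8 | 50 52 b -3.9 z 402.3 | 58 56 b -2.0 z 387.9 | 66 16 b -2.7 z 24.5 | 74 25 b -3.6 z 17.8 | 82 26 b -1.8 z 6.8 | 90 28 b -0.9 z 3.5 | 98 27 b -1.8 z 3.2 | 106 24 b -0.9 z 2.4 | 114 24 b -1.4 z 2.6 | 122 15 b -2.3 z 1.4 | 
blade a 71.1..125.7 slope -0.316 z@100 5.8 yawslope 0.033 b@100 -1.7
```

View pics/c3_top.png

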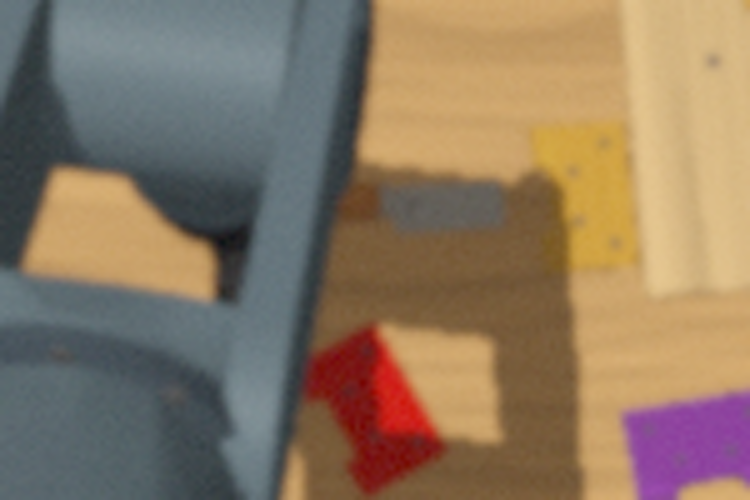

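```bash
cat >> h.py <<'E'
def align(n="top",u=(235,305),v=(175,225)):
    p,d=arm.camera(n); s,M,yaw=st()
    hsv=cv2.cvtColor(p,cv2.COLOR_RGB2HSV).astype(int)
    vv,uu=np.mgrid[v[0]:v[1],u[0]:u[1]]; h=hsv[v[0]:v[1],u[0]:u[1]]
    bl=(h[...,1]<70)&(h[...,2]>50); lf=(h[...,1]>165)&(h[...,0]>15)&(h[...,0]<30)
    out=[]
    for m,z in((bl,3),(lf,5)):
        k,lab,stt,c=cv2.connectedComponentsWithStats(m.astype(np.uint8)); i=1+np.argmax(stt[1:,4]); m=lab==i
        P=atz(n,np.c_[uu[m],vv[m]].astype(float),z); D=P-s['eef_pos']; a=D@M[:,1]; b=D@M[:,0]
        r=cv2.minAreaRect(np.c_[a,b].astype(np.float32))
        print(n,m.sum(),"a %.1f..%.1f b %.1f..%.1f mid %.1f"%(*np.percentile(a,[1,99]),*np.percentile(b,[1,99]),np.percentile(b,[1,99]).mean()),"rect",np.round(r[0],1),np.round(r[1],1),round(r[2],1))
        out.append((a,b))
    cv2.imwrite(f"pics/al_{n}.png",cv2.resize(np.uint8(bl*120+lf*255),None,fx=6,fy=6))
    return out
E
python3 -c "
from h import *
align(); align('scene',(190,300),(180,240))"
```

```text
top 193 a 69.1..126.0 b -12.2..9.9 mid -1.2 rect [98.3 -1.4] [20.7 58.9] 86.1
top 385 a 148.8..191.3 b -36.0..33.5 mid -1.3 rect [169.8  -1.1] [43.6 71.1] 1.4
scene 88 a 72.9..124.8 b -57.1..10.6 mid -23.2 rect [101.8 -24.6] [54.2 69.8] 6.5
scene 261 a 143.8..192.5 b -38.0..43.0 mid 2.5 rect [168.    2.4] [50.2 82.5] 1.8
```

View pics/al_top.png

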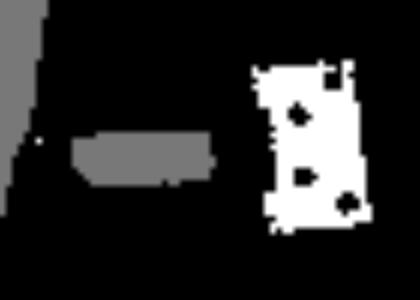

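View pics/al_scene.png

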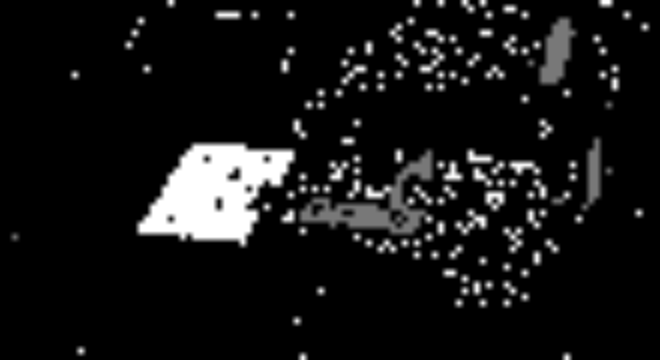

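>>> step_arm(series=[{"gripper":225,"dx":0,"dy":3,"dz":0,"turn":0},{"gripper":225,"dx":0,"dy":7,"dz":0,"turn":0},{"gripper":225,"dx":0,"dy":11,"dz":0,"turn":0},{"gripper":225,"dx":0,"dy":15,"dz":0,"turn":0},{"gripper":225,"dx":0,"dy":18,"dz":0,"turn":0},{"gripper":225,"dx":0,"dy":20,"dz":0,"turn":0},{"gripper":225,"dx":0,"dy":20,"dz":0,"turn":0}])

```text
time_s: 12.03
eef_pos: [536.7, 41.7, 34.2]
eef_rot: [3.138, 0.151, 0.0]
ft_force: [-0.9, -0.2, 0.0]
grip_width: 14.9
```

```bash
python3 -c "
from h import *
go((533.6,60.9,34.2),0.097); print(fz(3)); align()
p,d=arm.camera('top'); crop(p,'pics/d1_top.png',200,320,170,240,6)
p,d=arm.camera('scene'); crop(p,'pics/d1_sc.png',190,290,180,255,8)"
```

```text
t 12.03 pos [536.7  41.7  34.2] yaw 0.096 z [ 1.e-04 -3.e-04 -1.e+00] F [-0.93 -0.16  0.03] M [-0.233  0.028 -0.   ] w 14.92
dx -1.3 dy -19.4 dz -0.0 turn -0.001
(array([ 0.35, -0.47,  0.04]), array([0.49, 0.2 , 0.54]))
top 685 a 15.6..65.8 b -56.2..69.6 mid 6.7 rect [41.3  5.7] [127.2  46.6] 86.1
top 375 a 129.9..171.0 b -35.8..33.4 mid -1.2 rect [149.4  -1.1] [43.5 70.9] 1.3
```

View pics/d1_sc.png

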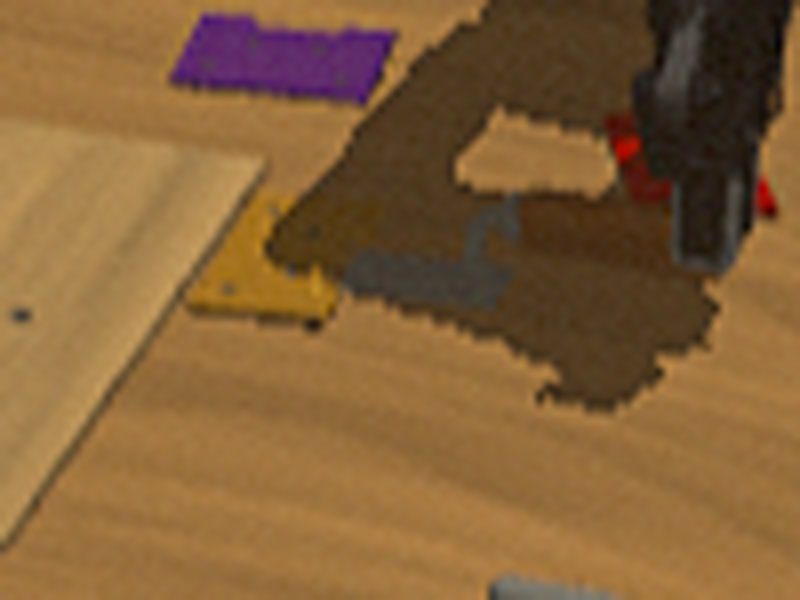

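View pics/d1_top.png

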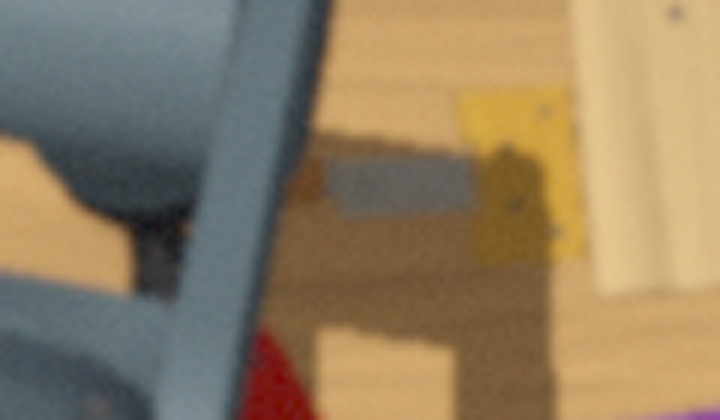

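>>> step_arm(series=[{"gripper":225,"dx":0,"dy":2,"dz":0,"turn":0},{"gripper":225,"dx":0,"dy":4,"dz":0,"turn":0},{"gripper":225,"dx":0,"dy":6,"dz":0,"turn":0},{"gripper":225,"dx":0,"dy":8,"dz":0,"turn":0},{"gripper":225,"dx":0,"dy":10,"dz":0,"turn":0}])

```text
time_s: 12.75
eef_pos: [537.6, 32.3, 34.2]
eef_rot: [-3.138, -0.152, -0.0]
ft_force: [-0.7, 0.9, 0.1]
grip_width: 14.8
```

```bash
python3 -c "
from h import *
go((533.6,60.9,34.2),0.097); print(fz(3)); align()
p,d=arm.camera('top'); crop(p,'pics/d2_top.png',200,320,170,240,6)
p,d=arm.camera('scene'); crop(p,'pics/d2_sc.png',190,290,180,255,8)"
```

```text
t 12.75 pos [537.6  32.3  34.2] yaw 0.097 z [-0.e+00  1.e-04 -1.e+00] F [-0.74  0.94  0.06] M [0.039 0.044 0.031] w 14.84
dx -1.2 dy -28.9 dz -0.0 turn -0.000
(array([ 0.4 , -0.17, -0.17]), array([0.36, 0.53, 0.42]))
top 929 a 5.8..69.9 b -56.7..69.1 mid 6.2 rect [38.8  5.2] [127.2  62.1] 86.1
top 371 a 118.4..160.7 b -36.2..33.6 mid -1.3 rect [139.5  -1.7] [43.6 72.2] 0.7
```

View pics/d2_sc.png

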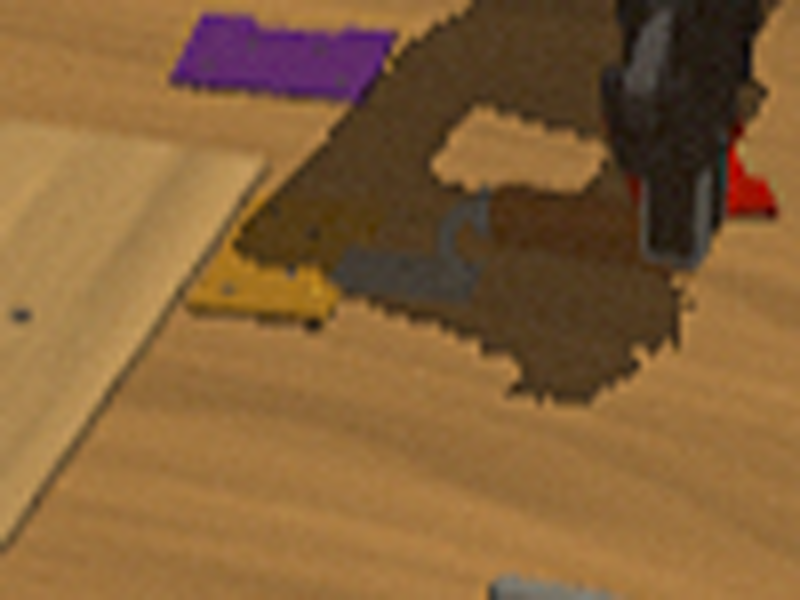

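View pics/d2_top.png

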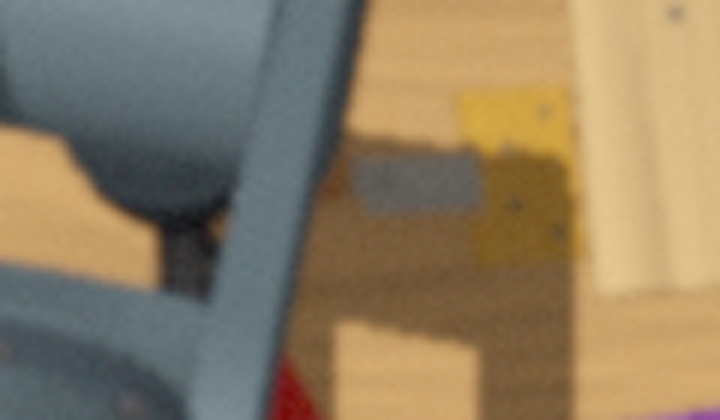

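>>> step_arm(series=[{"gripper":225,"dx":0,"dy":2,"dz":0,"turn":0},{"gripper":225,"dx":0,"dy":4,"dz":0,"turn":0},{"gripper":225,"dx":0,"dy":6,"dz":0,"turn":0},{"gripper":225,"dx":0,"dy":8,"dz":0,"turn":0},{"gripper":225,"dx":0,"dy":10,"dz":0,"turn":0}])

```text
time_s: 13.47
eef_pos: [538.5, 22.4, 34.2]
eef_rot: [-3.138, -0.152, 0.0]
ft_force: [-0.2, 2.2, 0.5]
grip_width: 14.9
```

```bash
python3 -c "
from h import *
go((533.6,60.9,34.2),0.097); print(fz(3)); align()
p,d=arm.camera('top'); crop(p,'pics/d3_top.png',200,320,170,240,6)
p,d=arm.camera('scene'); crop(p,'pics/d3_sc.png',190,290,180,255,8)"
```

```text
t 13.47 pos [538.5  22.4  34.2] yaw 0.097 z [-1.e-04  2.e-04 -1.e+00] F [-0.25  2.16  0.51] M [ 0.152  0.004 -0.019] w 14.91
dx -1.2 dy -38.8 dz -0.0 turn -0.000
(array([-0.02,  0.03,  0.51]), array([0.2 , 0.31, 1.02]))
top 1137 a -3.9..73.6 b -57.1..68.8 mid 5.8 rect [36.6  4.7] [127.2  77.6] 86.1
top 388 a 110.3..152.4 b -36.9..33.4 mid -1.8 rect [131.5  -1.6] [73.1 45. ] 88.5
```

View pics/d3_sc.png

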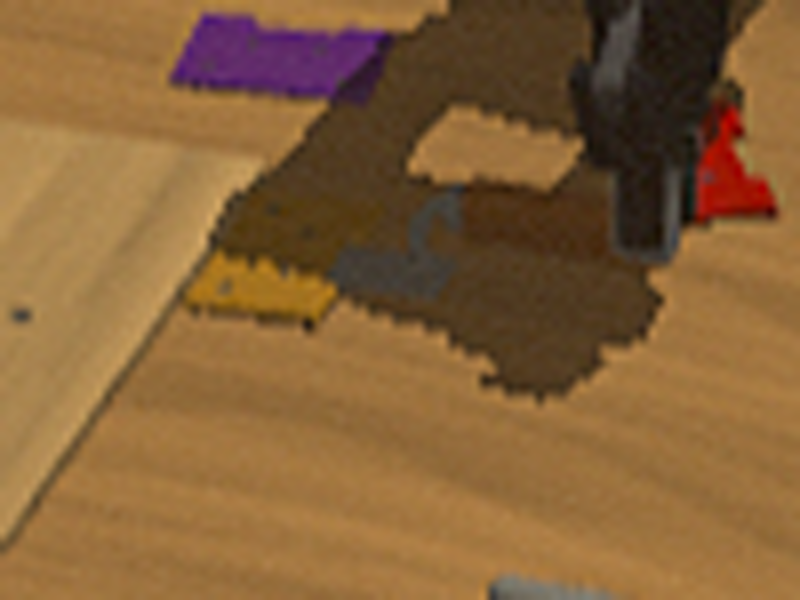

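View pics/d3_top.png

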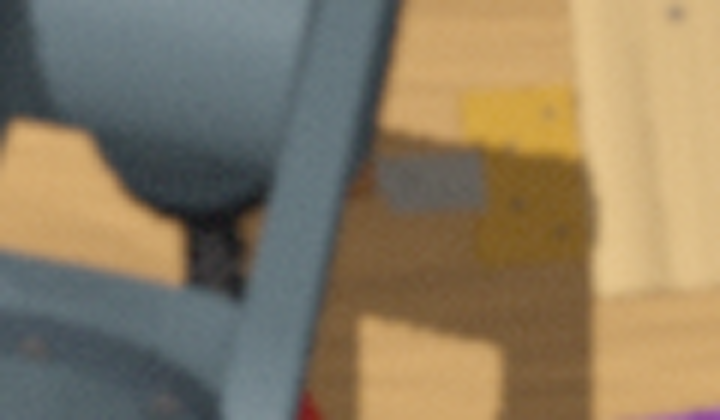

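>>> step_arm(series=[{"gripper":225,"dx":0,"dy":1.5,"dz":0,"turn":0},{"gripper":225,"dx":0,"dy":3,"dz":0,"turn":0},{"gripper":225,"dx":0,"dy":4.5,"dz":0,"turn":0},{"gripper":225,"dx":0,"dy":6,"dz":0,"turn":0},{"gripper":225,"dx":0,"dy":8,"dz":0,"turn":0}])

```text
time_s: 14.18
eef_pos: [539.2, 14.7, 34.2]
eef_rot: [-3.138, -0.152, 0.0]
ft_force: [-0.6, 3.2, 1.6]
grip_width: 15.0
```

```bash
python3 -c "
from h import *
go((533.6,60.9,34.2),0.097); print(fz(3)); align()
p,d=arm.camera('top'); crop(p,'pics/d4_top.png',200,320,170,240,6)
p,d=arm.camera('scene'); crop(p,'pics/d4_sc.png',190,290,180,255,8)"
```

```text
t 14.18 pos [539.2  14.7  34.2] yaw 0.097 z [-1.e-04  4.e-04 -1.e+00] F [-0.58  3.22  1.57] M [0.335 0.031 0.042] w 15.0
dx -1.1 dy -46.5 dz -0.0 turn 0.000
(array([-0.59,  1.35,  0.93]), array([0.16, 0.85, 0.03]))
top 1424 a -10.5..102.2 b -57.3..68.3 mid 5.5 rect [48.   3.5] [127.5 115.5] 86.4
top 360 a 104.5..146.0 b -36.4..33.1 mid -1.6 rect [124.7  -1.2] [44.3 71.5] 0.4
```

View pics/d4_sc.png

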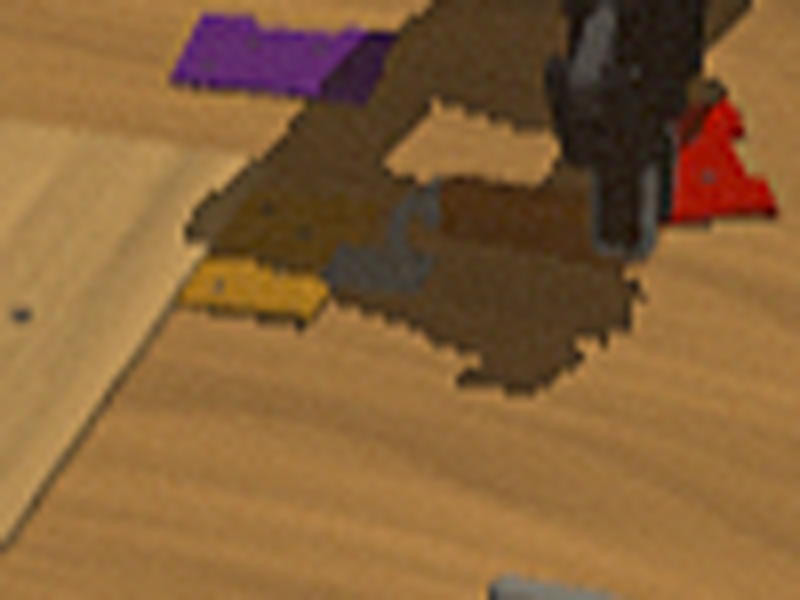

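View pics/d4_top.png

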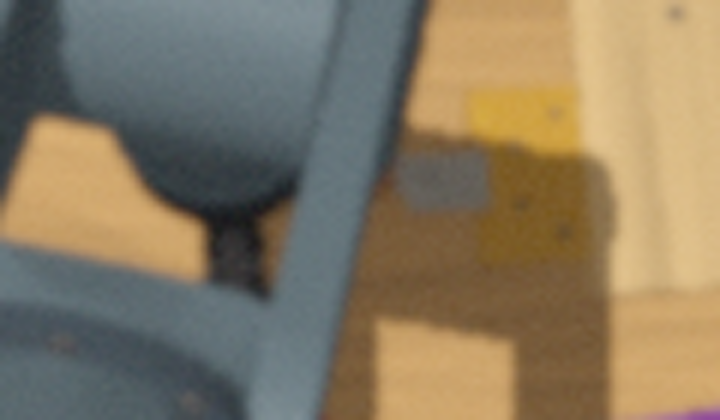

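>>> step_arm(series=[{"gripper":225,"dx":0,"dy":1.2,"dz":0,"turn":0},{"gripper":225,"dx":0,"dy":2.4,"dz":0,"turn":0},{"gripper":225,"dx":0,"dy":3.6,"dz":0,"turn":0},{"gripper":225,"dx":0,"dy":5,"dz":0,"turn":0}])

```text
time_s: 14.82
eef_pos: [539.8, 9.7, 34.2]
eef_rot: [-3.138, -0.152, 0.0]
ft_force: [-0.2, 3.6, 1.1]
grip_width: 15.1
```

```bash
python3 -c "
from h import *
go((533.6,60.9,34.2),0.097); print(fz(3)); align()
p,d=arm.camera('top'); crop(p,'pics/d5_top.png',200,320,170,240,6)
p,d=arm.camera('scene'); crop(p,'pics/d5_sc.png',190,290,180,255,8)"
```

```text
t 14.82 pos [539.8   9.7  34.2] yaw 0.097 z [-1.e-04  3.e-04 -1.e+00] F [-0.22  3.58  1.13] M [ 0.399  0.076 -0.074] w 15.08
dx -1.2 dy -51.6 dz -0.0 turn 0.000
(array([-0.22,  1.59,  0.48]), array([0.47, 0.3 , 0.3 ]))
top 1491 a -15.2..96.1 b -57.9..68.1 mid 5.1 rect [43.   3.4] [127.6 115.4] 86.4
top 373 a 98.3..141.2 b -36.4..33.0 mid -1.7 rect [119.5  -1.7] [44.9 70.8] 0.9
```

View pics/d5_sc.png

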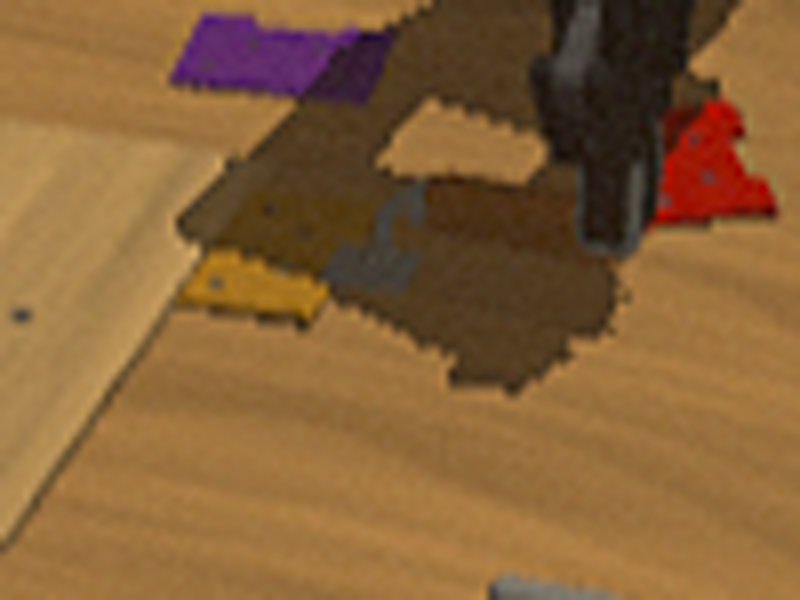

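View pics/d5_top.png

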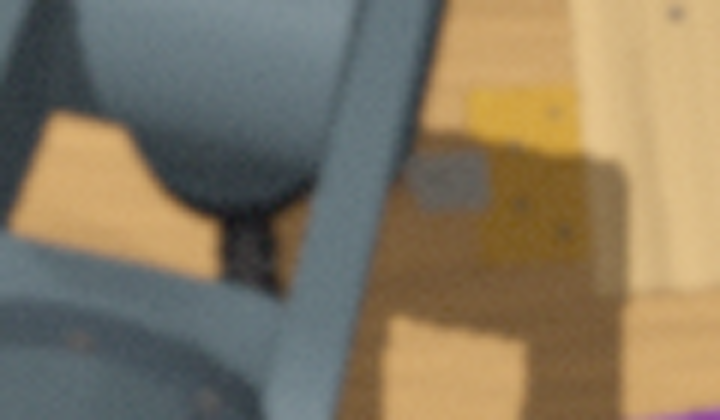

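>>> step_arm(series=[{"gripper":225,"dx":0,"dy":0,"dz":-1.5,"turn":0},{"gripper":225,"dx":0,"dy":0,"dz":-3,"turn":0},{"gripper":225,"dx":0,"dy":0.3,"dz":-4.5,"turn":0},{"gripper":225,"dx":0,"dy":0.6,"dz":-6,"turn":0},{"gripper":225,"dx":0,"dy":1.2,"dz":-7.5,"turn":0},{"gripper":225,"dx":0,"dy":2,"dz":-9,"turn":0},{"gripper":225,"dx":0,"dy":2,"dz":-9,"turn":0}])

```text
time_s: 15.7
eef_pos: [540.0, 7.6, 43.4]
eef_rot: [-3.138, -0.152, -0.0]
ft_force: [0.5, -0.2, -1.8]
grip_width: 14.9
```

```bash
python3 -c "
from h import *
go((533.6,60.9,34.2),0.097); print(fz(2)); align()
p,d=arm.camera('top'); crop(p,'pics/e1_top.png',200,320,170,240,6)
p,d=arm.camera('scene'); crop(p,'pics/e1_sc.png',190,290,180,255,8)"
```

```text
t 15.7 pos [540.    7.6  43.4] yaw 0.097 z [ 1.e-04  2.e-04 -1.e+00] F [ 0.52 -0.17 -1.81] M [0.348 0.011 0.002] w 14.93
dx -1.2 dy -53.7 dz 9.2 turn -0.000
(array([-0.71,  0.58, -1.86]), array([0.37, 0.22, 0.18]))
top 1519 a -16.7..95.6 b -57.9..68.2 mid 5.1 rect [41.1  3.4] [127.3 115.8] 86.1
top 379 a 97.9..140.2 b -35.6..35.0 mid -0.3 rect [119.6  -0.3] [71.2 44.8] 88.3
```

View pics/e1_sc.png

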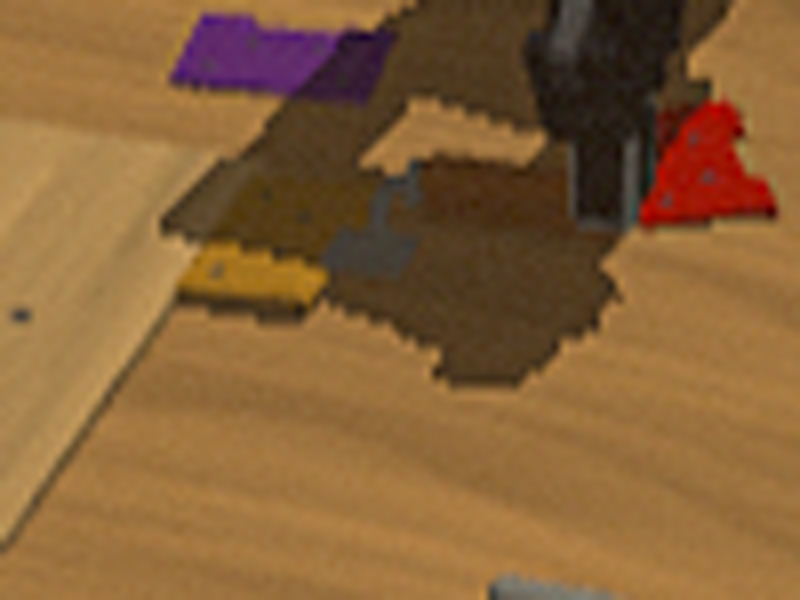

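View pics/e1_top.png

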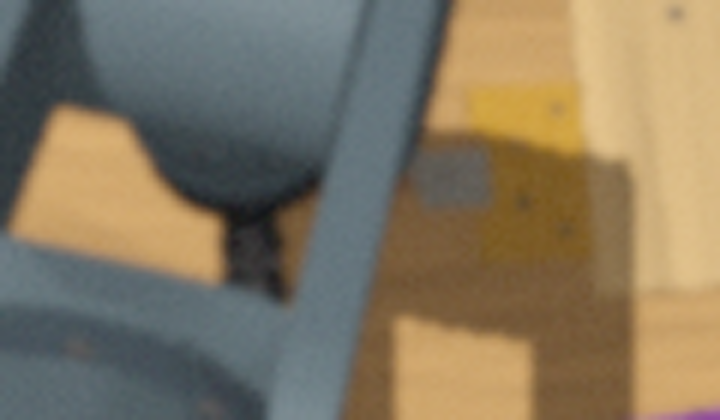

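>>> step_arm(series=[{"gripper":225,"dx":0,"dy":-1,"dz":2,"turn":0},{"gripper":225,"dx":0,"dy":-2,"dz":4,"turn":0},{"gripper":225,"dx":0,"dy":-2,"dz":6,"turn":0},{"gripper":225,"dx":0,"dy":-2,"dz":8,"turn":0},{"gripper":225,"dx":0,"dy":-2,"dz":9,"turn":0},{"gripper":225,"dx":0,"dy":-6,"dz":9,"turn":0},{"gripper":225,"dx":0,"dy":-10,"dz":9,"turn":0},{"gripper":225,"dx":0,"dy":-12,"dz":9,"turn":0}])

```text
time_s: 16.62
eef_pos: [539.0, 19.8, 34.3]
eef_rot: [3.138, 0.153, 0.001]
ft_force: [-0.1, -0.9, 0.1]
grip_width: 15.1
```

```bash
python3 -c "
from h import *
go((533.6,60.9,34.2),0.097); print(fz(2)); align()
p,d=arm.camera('top'); crop(p,'pics/e2_top.png',200,320,170,240,6)
p,d=arm.camera('scene'); crop(p,'pics/e2_sc.png',190,290,180,255,8)"
```

```text
t 16.62 pos [539.   19.8  34.3] yaw 0.097 z [ 4.e-04 -3.e-04 -1.e+00] F [-0.11 -0.88  0.07] M [-0.243 -0.058 -0.003] w 15.14
dx -1.3 dy -41.4 dz 0.1 turn 0.000
(array([-0.45,  1.1 ,  0.12]), array([0.19, 0.03, 0.03]))
top 1289 a -5.8..96.3 b -57.2..68.4 mid 5.6 rect [48.5  3.7] [127.5 105. ] 86.4
top 402 a 98.6..141.9 b -36.9..33.5 mid -1.7 rect [120.8  -1.6] [45.8 72.3] 0.1
```

View pics/e2_sc.png

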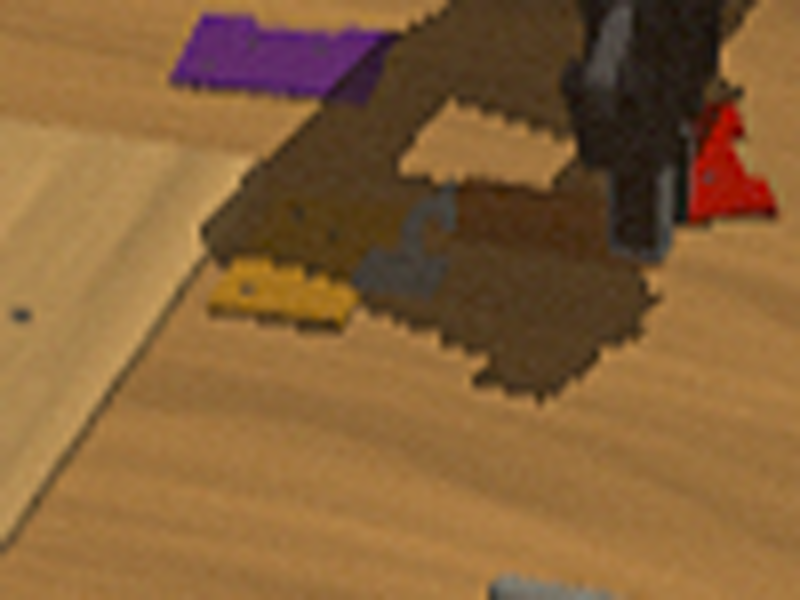

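View pics/e2_top.png

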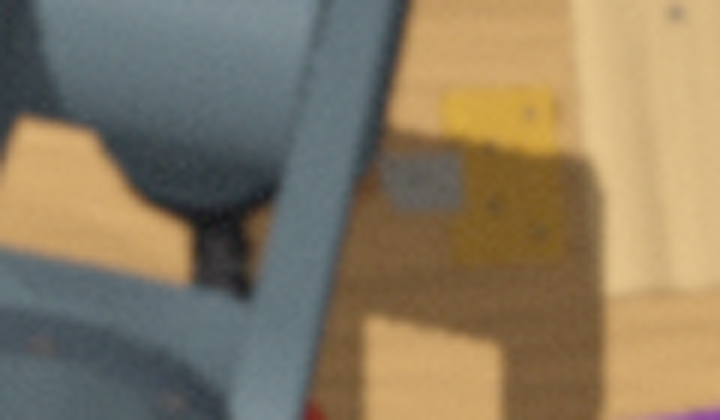

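>>> step_arm(series=[{"gripper":225,"dx":0,"dy":-18,"dz":0,"turn":0},{"gripper":225,"dx":0,"dy":-18,"dz":0,"turn":0}])

```text
time_s: 17.03
eef_pos: [536.7, 38.9, 34.1]
eef_rot: [-3.137, -0.153, 0.0]
ft_force: [-1.1, 1.5, 0.4]
grip_width: 14.7
```

```bash
python3 -c "
from h import *
go((533.6,60.9,34.2),0.097); print(fz(2)); align()
p,d=arm.camera('top'); crop(p,'pics/e3_top.png',200,320,170,240,6)"
```

```text
t 17.03 pos [536.7  38.9  34.1] yaw 0.097 z [-3.e-04  8.e-04 -1.e+00] F [-1.12  1.54  0.39] M [ 0.142  0.056 -0.028] w 14.74
dx -1.0 dy -22.2 dz -0.0 turn 0.000
(array([-0.23,  1.01,  0.76]), array([0.2 , 0.3 , 0.33]))
top 808 a 10.9..68.1 b -56.3..69.3 mid 6.5 rect [40.3  5.4] [127.2  54.3] 86.1
top 403 a 99.3..143.0 b -36.8..33.9 mid -1.4 rect [121.7  -1.8] [72.6 46.1] 88.3
```

View pics/e3_top.png

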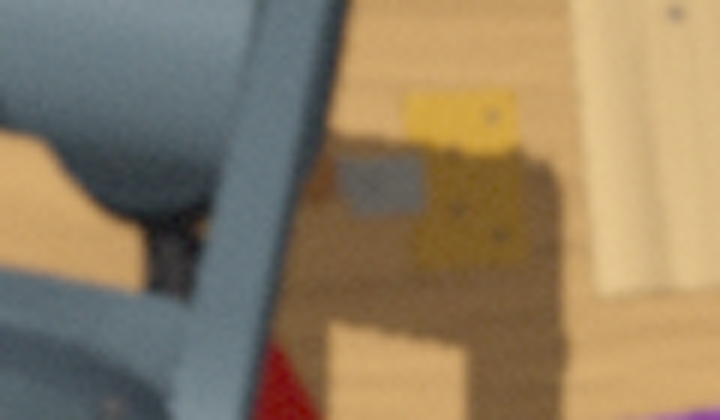

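>>> step_arm(series=[{"gripper":225,"dx":0,"dy":0,"dz":-0.7,"turn":0},{"gripper":225,"dx":0,"dy":-41.5,"dz":-0.7,"turn":0},{"gripper":225,"dx":0,"dy":-71,"dz":-0.7,"turn":0},{"gripper":225,"dx":0,"dy":-91,"dz":-0.7,"turn":0},{"gripper":225,"dx":0,"dy":-103,"dz":-0.7,"turn":0},{"gripper":225,"dx":0,"dy":-110,"dz":-0.7,"turn":0},{"gripper":225,"dx":0,"dy":-113,"dz":-0.7,"turn":0},{"gripper":225,"dx":0,"dy":-114,"dz":-0.7,"turn":0}])

```text
time_s: 17.9
eef_pos: [526.2, 150.5, 34.8]
eef_rot: [3.138, 0.152, 0.0]
ft_force: [-0.5, 0.0, 0.2]
grip_width: 15.1
```

```bash
python3 -c "
from h import *
go((533.6,60.9,34.2),0.097); print(fz(2)); align()
p,d=arm.camera('top'); crop(p,'pics/e4_top.png',140,320,150,250,4)
p,d=arm.camera('scene'); crop(p,'pics/e4_sc.png',190,350,170,260,5)"
```

```text
t 17.9 pos [526.2 150.5  34.8] yaw 0.097 z [ 1.e-04 -3.e-04 -1.e+00] F [-0.48  0.04  0.15] M [-0.141 -0.03   0.03 ] w 15.11
dx -1.4 dy 89.9 dz 0.7 turn 0.000
(array([-0.1 ,  0.06,  0.41]), array([0.12, 0.28, 0.23]))
top 7 a 125.7..126.7 b -10.1..5.1 mid -2.5 rect [126.2  -2.5] [15.5  0. ] 86.5
top 369 a 211.0..251.9 b -35.5..33.9 mid -0.8 rect [231.2  -0.8] [42.2 70.8] 0.7
```

View pics/e4_top.png

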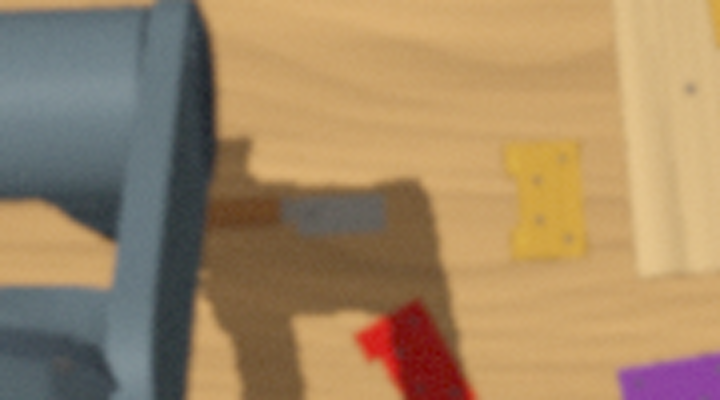

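View pics/e4_sc.png

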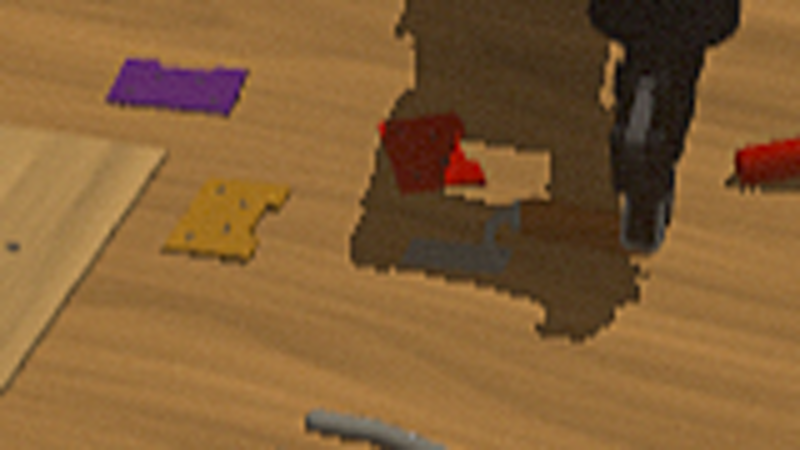

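```bash
python3 -c "
from h import *
blade('e5',box=(140,290,160,250))"
```

```text
10 82 b -0.4 z 394.9 | 18 78 b -0.5 z 394.8 | 26 74 b -0.6 z 395.2 | 34 63 b 0.9 z 395.3 | 42 57 b -1.2 z 408.4 | 50 65 b -1.2 z 408.3 | 58 121 b -0.9 z 388.9 | 66 16 b -1.7 z 27.5 | 74 24 b -2.6 z 16.0 | 82 26 b -1.5 z 8.5 | 90 29 b -1.5 z 3.6 | 98 29 b -1.0 z 3.4 | 106 30 b -0.9 z 3.1 | 114 27 b -1.1 z 2.6 | 122 15 b -1.6 z 2.7 | 
blade a 70.0..126.7 slope -0.319 z@100 6.5 yawslope 0.016 b@100 -1.4
```

>>> step_arm(series=[{"gripper":225,"dx":0,"dy":10,"dz":-0.3,"turn":0},{"gripper":225,"dx":0,"dy":25,"dz":-0.3,"turn":0},{"gripper":225,"dx":0,"dy":42,"dz":-0.3,"turn":0},{"gripper":225,"dx":0,"dy":58,"dz":-0.3,"turn":0},{"gripper":225,"dx":0,"dy":68,"dz":-0.3,"turn":0},{"gripper":225,"dx":0,"dy":75,"dz":0,"turn":0},{"gripper":225,"dx":0,"dy":78,"dz":0,"turn":0},{"gripper":225,"dx":0,"dy":78,"dz":0,"turn":0}])

```text
time_s: 18.87
eef_pos: [533.7, 72.5, 34.9]
eef_rot: [3.138, 0.151, 0.0]
ft_force: [0.3, -0.3, -0.2]
grip_width: 15.4
```

```bash
python3 -c "
from h import *
go((533.6,60.9,34.2),0.097); print(fz(2)); align()
p,d=arm.camera('top'); crop(p,'pics/f1_top.png',200,320,170,240,6)"
```

```text
t 18.87 pos [533.7  72.5  34.9] yaw 0.096 z [ 0.e+00 -1.e-04 -1.e+00] F [ 0.31 -0.29 -0.18] M [-0.065  0.011  0.017] w 15.37
dx -1.2 dy 11.6 dz 0.7 turn -0.001
(array([-0.15, -0.25,  0.06]), array([0.12, 0.11, 0.18]))
top 197 a 67.7..126.5 b -12.2..10.0 mid -1.1 rect [97.1 -1. ] [22.7 59.4] 89.2
top 386 a 132.4..175.2 b -36.0..32.6 mid -1.7 rect [154.5  -1.9] [72.3 43.8] 88.2
```

View pics/f1_top.png

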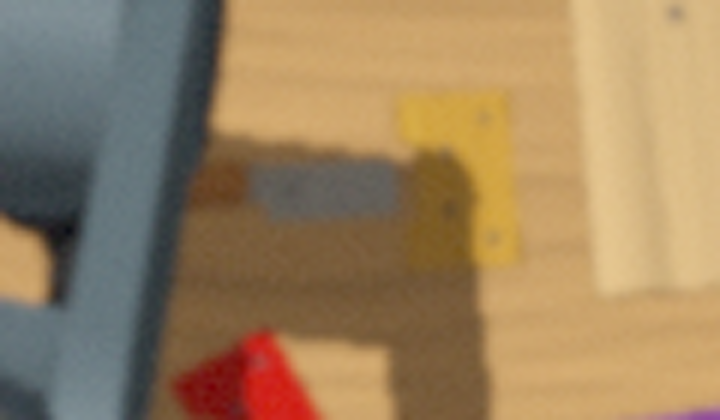

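>>> step_arm(series=[{"gripper":225,"dx":0,"dy":3,"dz":0,"turn":0},{"gripper":225,"dx":0,"dy":6,"dz":0,"turn":0},{"gripper":225,"dx":0,"dy":9,"dz":0,"turn":0},{"gripper":225,"dx":0,"dy":12,"dz":0,"turn":0},{"gripper":225,"dx":0,"dy":15,"dz":0,"turn":0},{"gripper":225,"dx":0,"dy":18,"dz":0,"turn":0},{"gripper":225,"dx":0,"dy":21,"dz":0,"turn":0},{"gripper":225,"dx":0,"dy":23,"dz":0,"turn":0}])

```text
time_s: 19.73
eef_pos: [535.9, 50.0, 34.9]
eef_rot: [-3.138, -0.152, -0.0]
ft_force: [0.2, 1.6, 0.3]
grip_width: 14.9
```

```bash
python3 -c "
from h import *
go((533.6,60.9,34.2),0.097); print(fz(2)); align()
p,d=arm.camera('top'); crop(p,'pics/f2_top.png',200,320,170,240,6)"
```

```text
t 19.73 pos [535.9  50.   34.9] yaw 0.097 z [ 0.e+00  1.e-04 -1.e+00] F [0.15 1.59 0.3 ] M [ 0.154  0.025 -0.018] w 14.93
dx -1.2 dy -11.1 dz 0.7 turn -0.000
(array([-0.12, -1.09, -0.29]), array([0.01, 0.3 , 0.42]))
top 480 a 22.9..63.3 b -54.0..69.9 mid 7.9 rect [43.8  6.1] [127.2  36.2] 86.1
top 382 a 110.5..153.3 b -36.4..33.0 mid -1.7 rect [132.9  -2.1] [72.6 46. ] 86.1
```

View pics/f2_top.png

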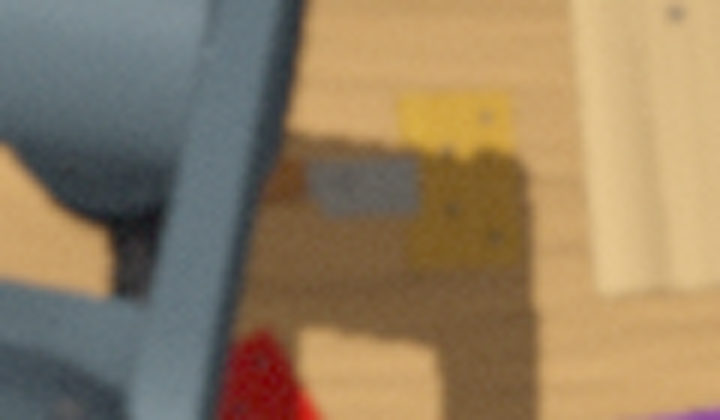

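>>> step_arm(series=[{"gripper":225,"dx":0,"dy":2,"dz":0,"turn":0},{"gripper":225,"dx":0,"dy":4,"dz":0,"turn":0},{"gripper":225,"dx":0,"dy":6,"dz":0,"turn":0},{"gripper":225,"dx":0,"dy":8,"dz":0,"turn":0},{"gripper":225,"dx":0,"dy":10,"dz":0,"turn":0}])

```text
time_s: 20.35
eef_pos: [536.8, 40.3, 34.9]
eef_rot: [-3.138, -0.152, -0.0]
ft_force: [0.6, 0.7, 0.5]
grip_width: 14.8
```

```bash
python3 -c "
from h import *
go((533.6,60.9,34.2),0.097); align()"
```

```text
t 20.35 pos [536.8  40.3  34.9] yaw 0.097 z [ 0.e+00  1.e-04 -1.e+00] F [0.57 0.67 0.5 ] M [ 0.186  0.016 -0.002] w 14.8
dx -1.2 dy -20.8 dz 0.7 turn -0.000
top 736 a 13.3..66.1 b -56.3..69.4 mid 6.5 rect [40.3  5.6] [127.2  49.1] 86.1
top 386 a 110.3..151.9 b -36.4..34.0 mid -1.2 rect [131.3  -1.3] [71.5 44.2] 88.7
```

>>> step_arm(series=[{"gripper":225,"dx":0,"dy":2.5,"dz":0,"turn":0},{"gripper":225,"dx":0,"dy":5,"dz":0,"turn":0},{"gripper":225,"dx":0,"dy":8,"dz":0,"turn":0},{"gripper":225,"dx":0,"dy":11,"dz":0,"turn":0},{"gripper":225,"dx":0,"dy":14,"dz":0,"turn":0},{"gripper":225,"dx":0,"dy":16.5,"dz":0,"turn":0},{"gripper":225,"dx":0,"dy":18.5,"dz":0,"turn":0}])

```text
time_s: 20.98
eef_pos: [538.6, 21.6, 34.9]
eef_rot: [3.138, 0.152, 0.0]
ft_force: [-0.3, 1.3, -0.2]
grip_width: 15.1
```

```bash
python3 -c "
from h import *
go((533.6,60.9,34.2),0.097); print(fz(2)); align()
p,d=arm.camera('top'); crop(p,'pics/f3_top.png',200,320,170,240,6)
p,d=arm.camera('scene'); crop(p,'pics/f3_sc.png',190,290,180,255,8)"
```

```text
t 20.98 pos [538.6  21.6  34.9] yaw 0.097 z [ 0. -0. -1.] F [-0.29  1.26 -0.17] M [ 0.161 -0.002  0.011] w 15.14
dx -1.2 dy -39.6 dz 0.7 turn -0.000
(array([ 0.4 , -0.85,  0.28]), array([0.21, 0.43, 0.12]))
top 1148 a -4.5..73.5 b -57.1..68.7 mid 5.8 rect [35.9  4.6] [127.2  77.6] 86.1
top 377 a 110.1..152.4 b -36.7..33.0 mid -1.9 rect [130.5  -1.9] [71.7 45.9] 89.7
```

View pics/f3_top.png

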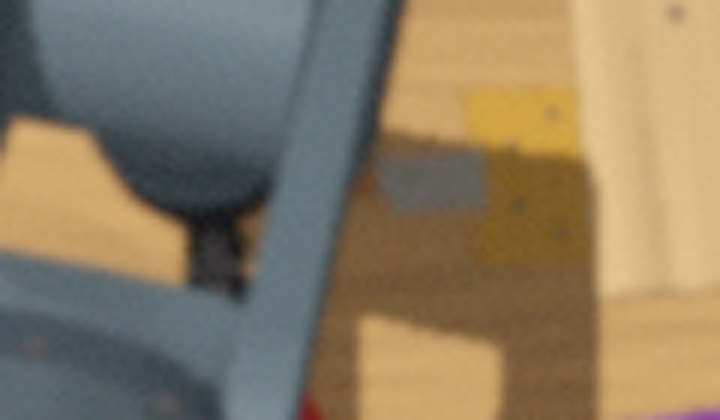

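View pics/f3_sc.png

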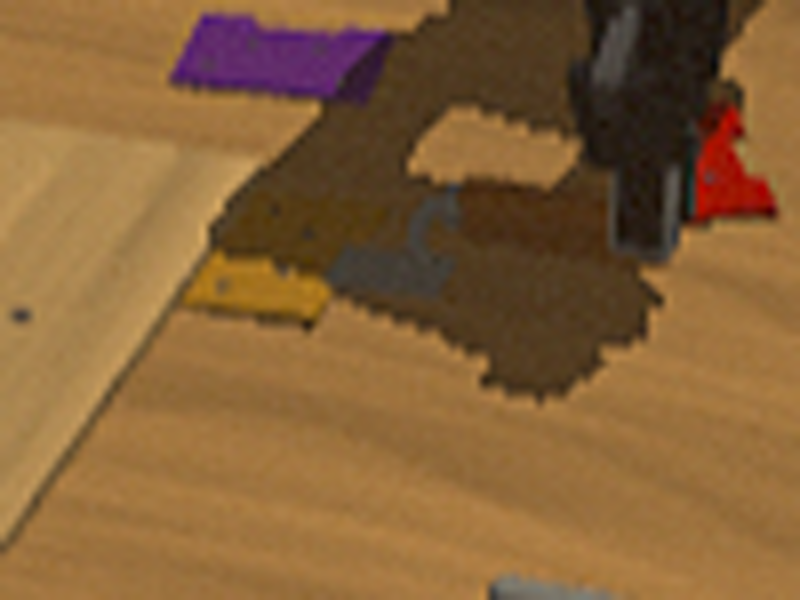

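>>> step_arm(series=[{"gripper":225,"dx":0,"dy":0.5,"dz":-1,"turn":0},{"gripper":225,"dx":0,"dy":1,"dz":-2.5,"turn":0},{"gripper":225,"dx":0,"dy":1.4,"dz":-4,"turn":0},{"gripper":225,"dx":0,"dy":1.8,"dz":-6,"turn":0},{"gripper":225,"dx":0,"dy":2.3,"dz":-8,"turn":0},{"gripper":225,"dx":0,"dy":2.3,"dz":-8,"turn":0}])

```text
time_s: 21.73
eef_pos: [539.0, 19.7, 43.3]
eef_rot: [3.138, 0.152, 0.001]
ft_force: [0.4, -0.1, -2.3]
grip_width: 15.1
```

```bash
python3 -c "
from h import *
go((533.6,60.9,34.2),0.097); print(fz(2)); align()
p,d=arm.camera('top'); crop(p,'pics/f4_top.png',200,320,170,240,6)
p,d=arm.camera('scene'); crop(p,'pics/f4_sc.png',190,290,180,255,8)"
```

```text
t 21.73 pos [539.   19.7  43.3] yaw 0.097 z [ 5.e-04 -1.e-04 -1.e+00] F [ 0.45 -0.06 -2.27] M [ 0.19   0.053 -0.002] w 15.08
dx -1.4 dy -41.6 dz 9.1 turn -0.000
(array([ 0.11,  0.49, -1.88]), array([0.57, 0.27, 0.42]))
top 1321 a -6.0..108.1 b -57.0..68.4 mid 5.7 rect [54.5  3.5] [127.5 117.7] 86.4
top 364 a 110.9..150.6 b -35.6..35.2 mid -0.2 rect [130.3  -0.2] [70.2 43.4] 86.1
```

View pics/f4_top.png

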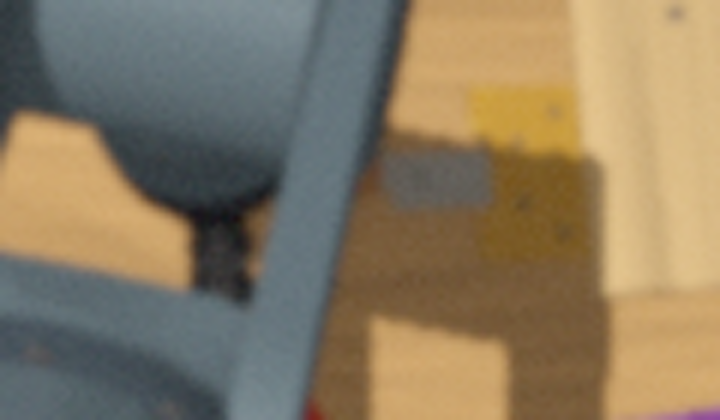

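View pics/f4_sc.png

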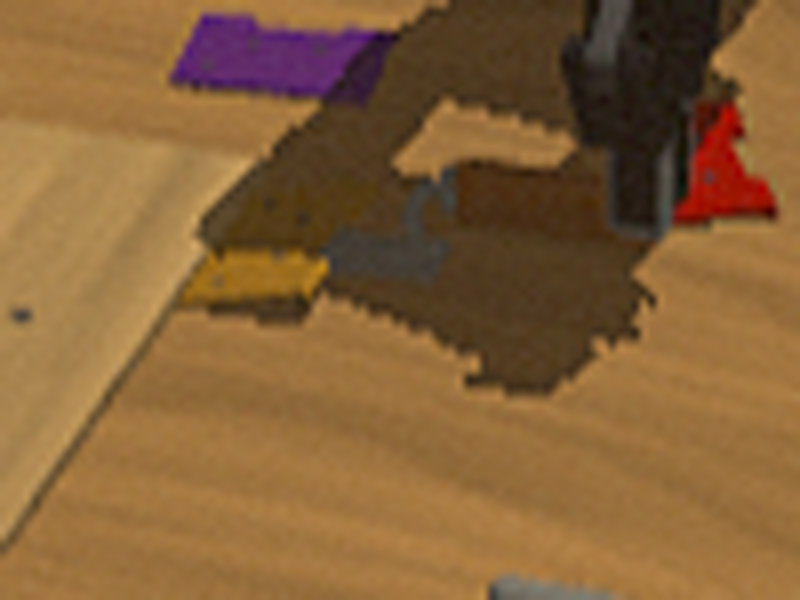

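>>> step_arm(series=[{"gripper":225,"dx":0,"dy":1.2,"dz":-2.5,"turn":0},{"gripper":225,"dx":0,"dy":2.6,"dz":-4.7,"turn":0},{"gripper":225,"dx":0,"dy":4.2,"dz":-6.8,"turn":0},{"gripper":225,"dx":0,"dy":5.9,"dz":-8.7,"turn":0},{"gripper":225,"dx":0,"dy":5.9,"dz":-8.7,"turn":0}])

```text
time_s: 22.4
eef_pos: [539.9, 13.4, 52.2]
eef_rot: [3.138, 0.152, 0.002]
ft_force: [-1.2, 0.9, -1.9]
grip_width: 14.9
```

```bash
cat >> h.py <<'E'
def leafz(u=(235,305),v=(175,225)):
    p,d=arm.camera("top"); s,M,yaw=st()
    h=cv2.cvtColor(p,cv2.COLOR_RGB2HSV).astype(int)[v[0]:v[1],u[0]:u[1]]
    lf=(h[...,1]>165)&(h[...,0]>15)&(h[...,0]<30)
    k,lab,stt,c=cv2.connectedComponentsWithStats(lf.astype(np.uint8)); i=1+np.argmax(stt[1:,4]); m=cv2.erode((lab==i).astype(np.uint8),np.ones((3,3)))>0
    vv,uu=np.mgrid[v[0]:v[1],u[0]:u[1]]
    P=bydepth("top",np.c_[uu[m],vv[m]].astype(float),d[v[0]:v[1],u[0]:u[1]][m]); D=P-s['eef_pos']; a=D@M[:,1]
    for lo in np.arange(np.floor(a.min()),a.max(),5):
        q=(a>=lo)&(a<lo+5)
        if q.sum()>3: print("a%.0f z%.1f n%d"%(lo+2.5,np.median(P[q,2]),q.sum()),end=" | ")
    f=np.polyfit(a,P[:,2],1); print("\nleaf slope %.3f"%f[0]); return p
E
python3 -c "
from h import *
go((533.6,60.9,34.2),0.097); print(fz(2)); p=leafz()
crop(p,'pics/f5_top.png',200,320,170,240,6)
p,d=arm.camera('scene'); crop(p,'pics/f5_sc.png',190,290,180,255,8)"
```

```text
t 22.4 pos [539.9  13.4  52.2] yaw 0.097 z [ 1.e-03 -3.e-04 -1.e+00] F [-1.23  0.86 -1.92] M [ 0.219  0.068 -0.054] w 14.89
dx -1.7 dy -47.9 dz 18.0 turn -0.000
(array([-0.33,  0.88, -0.7 ]), array([0.05, 0.26, 0.92]))
a118 z28.6 n8 | a122 z24.4 n20 | a128 z20.8 n20 | a132 z15.6 n29 | a138 z11.2 n24 | a142 z7.0 n12 | 
leaf slope -0.878
```

View pics/f5_sc.png

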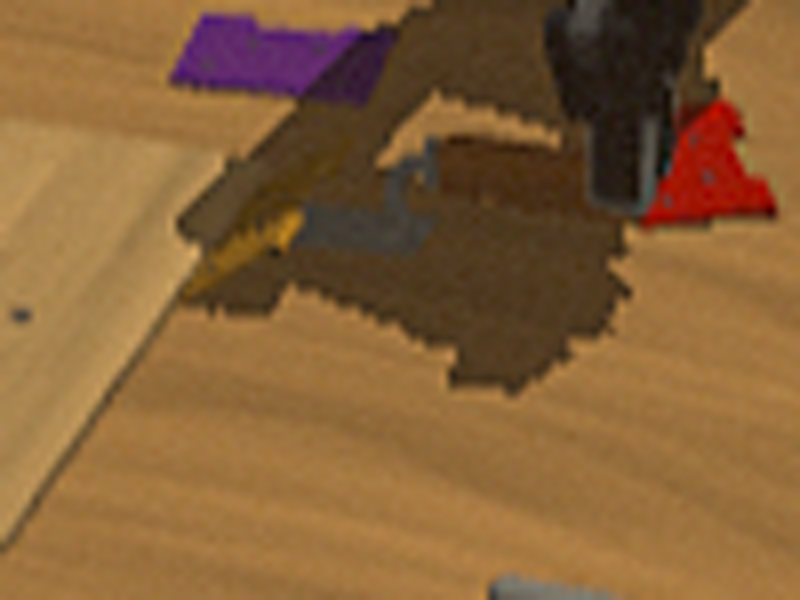

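>>> step_arm(series=[{"gripper":225,"dx":0,"dy":2,"dz":-1.7,"turn":0},{"gripper":225,"dx":0,"dy":4.1,"dz":-3.2,"turn":0},{"gripper":225,"dx":0,"dy":6.3,"dz":-4.5,"turn":0},{"gripper":225,"dx":0,"dy":8.7,"dz":-5.6,"turn":0},{"gripper":225,"dx":0,"dy":11,"dz":-6.4,"turn":0},{"gripper":225,"dx":0,"dy":13.5,"dz":-6.8,"turn":0},{"gripper":225,"dx":0,"dy":15,"dz":-7,"turn":0}])

```text
time_s: 23.18
eef_pos: [541.0, -1.6, 58.8]
eef_rot: [3.138, 0.152, 0.001]
ft_force: [0.1, 0.6, -1.1]
grip_width: 14.9
```

```bash
python3 -c "
from h import *
go((533.6,60.9,34.2),0.097); p=leafz()
crop(p,'pics/f6_top.png',200,320,170,240,6)
p,d=arm.camera('scene'); crop(p,'pics/f6_sc.png',190,290,180,255,8)"
```

```text
t 23.18 pos [541.   -1.6  58.8] yaw 0.097 z [ 4.e-04 -3.e-04 -1.e+00] F [ 0.1   0.57 -1.06] M [ 0.04  -0.008 -0.015] w 14.88
dx -1.4 dy -63.0 dz 24.5 turn -0.000Traceback (most recent call last):
  File "<string>", line 3, in <module>
    go((533.6,60.9,34.2),0.097); p=leafz()
                                   ~~~~~^^
  File "h.py", line 64, in leafz
    P=bydepth("top",np.c_[uu[m],vv[m]].astype(float),d[v[0]:v[1],u[0]:u[1]][m]); D=P-s['eef_pos']; a=D@M[:,1]
  File "h.py", line 12, in bydepth
    T,s=ray(name,uv); return (np.c_[s,np.ones(len(s))]*np.ravel(dep)[:,None])@T[:3,:3].T+T[:3,3]
        ~~~^^^^^^^^^
  File "h.py", line 6, in ray
    s=cv2.undistortPoints(uv[:,None,:],K(c),np.array([c['k1'],0,0,0.]))[:,0]
      ~~~~~~~~~~~~~~~~~~~^^^^^^^^^^^^^^^^^^^^^^^^^^^^^^^^^^^^^^^^^^^^^^
cv2.error: OpenCV(4.12.0) /io/opencv/modules/calib3d/src/undistort.dispatch.cpp:347: error: (-215:Assertion failed) CV_IS_MAT(_src) && CV_IS_MAT(_dst) && (_src->rows == 1 || _src->cols == 1) && (_dst->rows == 1 || _dst->cols == 1) && _src->cols + _src->rows - 1 == _dst->rows + _dst->cols - 1 && (CV_MAT_TYPE(_src->type) == CV_32FC2 || CV_MAT_TYPE(_src->type) == CV_64FC2) && (CV_MAT_TYPE(_dst->type) == CV_32FC2 || CV_MAT_TYPE(_dst->type) == CV_64FC2) in function 'cvUndistortPointsInternal'
```

```bash
python3 -c "
from h import *
p,d=arm.camera('top');crop(p,'pics/f6_top.png',200,340,170,240,5)
p,d=arm.camera('scene'); crop(p,'pics/f6_sc.png',190,290,180,255,8)"
```

```text
(no output)
```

View pics/f6_sc.png

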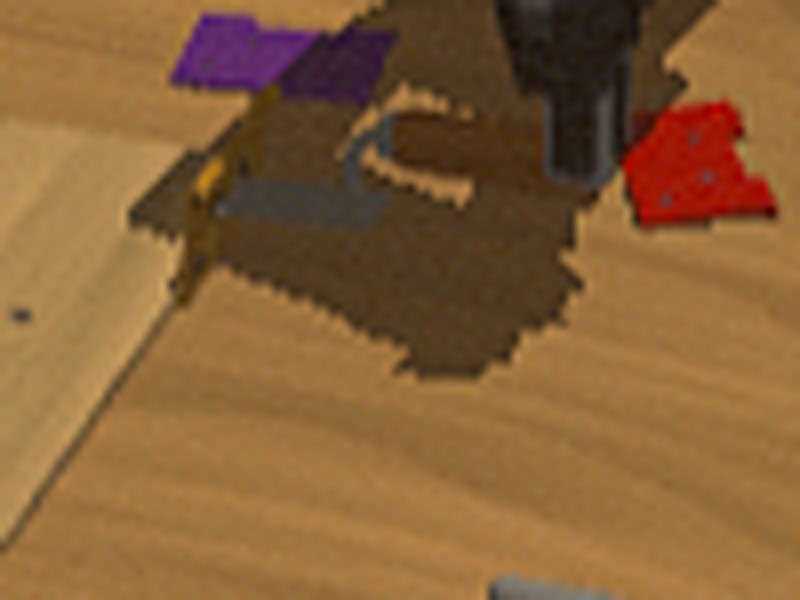

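View pics/f6_top.png

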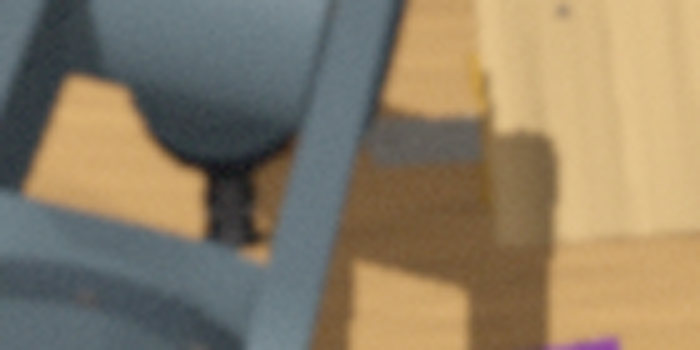

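>>> step_arm(series=[{"gripper":225,"dx":0,"dy":2.5,"dz":-0.3,"turn":0},{"gripper":225,"dx":0,"dy":5,"dz":-0.3,"turn":0},{"gripper":225,"dx":0,"dy":7.5,"dz":-0.3,"turn":0},{"gripper":225,"dx":0,"dy":10,"dz":-0.3,"turn":0},{"gripper":225,"dx":0,"dy":12,"dz":-0.3,"turn":0},{"gripper":225,"dx":0,"dy":14,"dz":-0.3,"turn":0}])

```text
time_s: 23.83
eef_pos: [542.2, -15.3, 58.8]
eef_rot: [3.138, 0.152, -0.0]
ft_force: [0.4, -0.4, -1.4]
grip_width: 15.4
```

```bash
python3 -c "
from h import *
go((533.6,60.9,34.2),0.097)
p,d=arm.camera('top');crop(p,'pics/f7_top.png',200,340,170,240,5)
p,d=arm.camera('scene'); crop(p,'pics/f7_sc.png',190,290,180,255,8)"
```

```text
t 23.83 pos [542.2 -15.3  58.8] yaw 0.097 z [-1.e-04 -0.e+00 -1.e+00] F [ 0.38 -0.41 -1.4 ] M [ 0.081  0.042 -0.051] w 15.44
dx -1.2 dy -76.7 dz 24.6 turn -0.000
```

View pics/f7_sc.png

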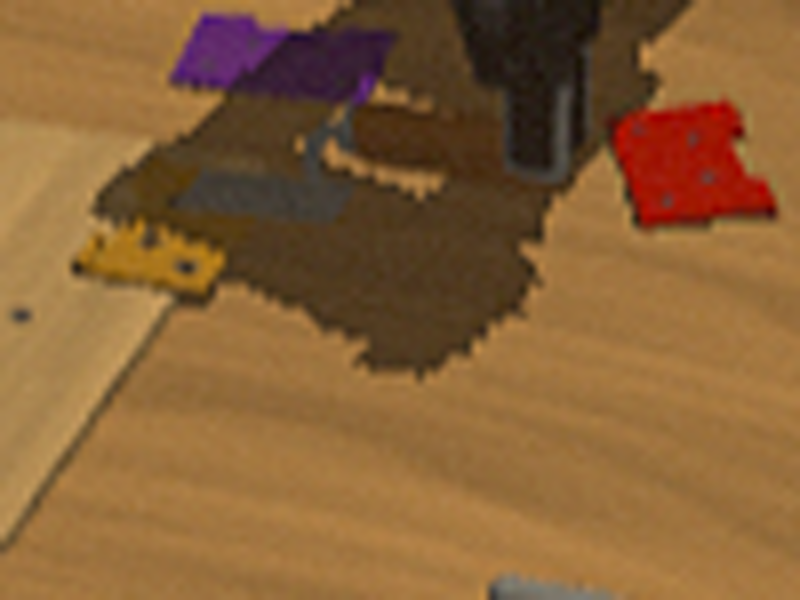

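View pics/f7_top.png

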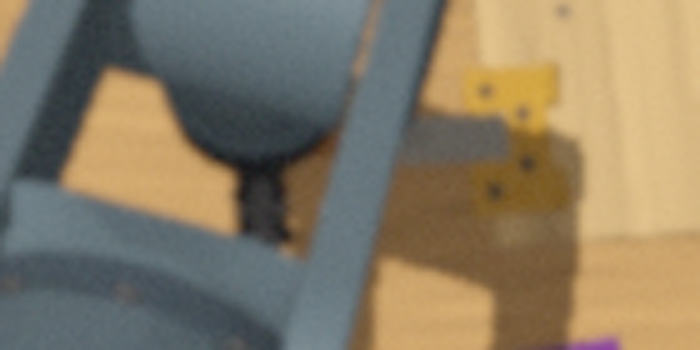

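>>> step_arm(series=[{"gripper":225,"dx":0,"dy":-6,"dz":-1,"turn":0},{"gripper":225,"dx":0,"dy":-16,"dz":-1,"turn":0},{"gripper":225,"dx":0,"dy":-26,"dz":0,"turn":0},{"gripper":225,"dx":0,"dy":-28,"dz":6,"turn":0},{"gripper":225,"dx":0,"dy":-28,"dz":12,"turn":0},{"gripper":225,"dx":0,"dy":-28,"dz":16,"turn":0},{"gripper":225,"dx":0,"dy":-28,"dz":17,"turn":0},{"gripper":225,"dx":0,"dy":-28,"dz":17,"turn":0}])

```text
time_s: 24.6
eef_pos: [539.0, 12.8, 41.1]
eef_rot: [-3.138, -0.152, 0.002]
ft_force: [-0.0, 0.4, -0.5]
grip_width: 14.8
```

```bash
python3 -c "
from h import *
go((533.6,60.9,41.7),0.097); align(); leafz(); blade('g1',box=(200,320,170,240))
p,d=arm.camera('scene'); crop(p,'pics/g1_sc.png',190,290,180,255,8)"
```

```text
t 24.6 pos [539.   12.8  41.1] yaw 0.097 z [-1.4e-03  2.0e-04 -1.0e+00] F [-0.01  0.36 -0.55] M [ 0.04   0.013 -0.012] w 14.83
dx -0.7 dy -48.4 dz -0.6 turn -0.000
top 1517 a -11.7..121.7 b -57.2..68.4 mid 5.6 rect [57.8  3. ] [127.6 138.5] 86.4
top 202 a 140.2..168.1 b -34.7..32.7 mid -1.0 rect [152.6  -0.4] [67.9 25.9] 84.8
a146 z8.0 n26 | a150 z8.5 n26 | a156 z9.3 n24 | a160 z8.7 n22 | a166 z8.4 n10 | 
leaf slope 0.052
10 5 b -13.1 z 401.6 | 18 4 b -12.5 z 300.4 | 58 5 b -3.7 z 119.3 | 66 14 b -0.8 z 36.2 | 74 27 b -3.1 z 20.3 | 82 22 b -2.5 z 12.1 | 90 27 b -1.1 z 9.8 | 98 28 b -1.3 z 8.9 | 106 27 b -1.1 z 8.6 | 114 22 b -2.5 z 8.2 | 122 12 b -3.4 z 7.5 | 
blade a 71.0..126.7 slope -0.284 z@100 11.4 yawslope -0.003 b@100 -1.9
```

View pics/g1_sc.png

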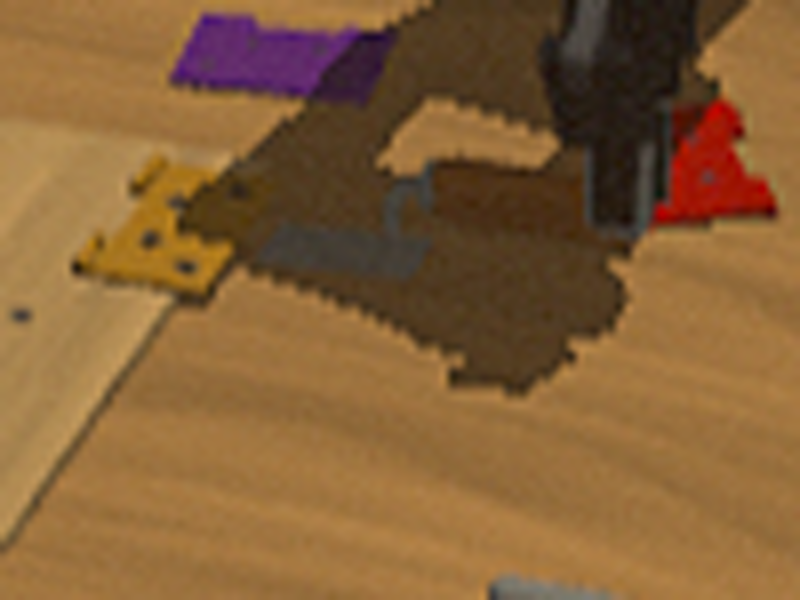

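View pics/g1_top.png

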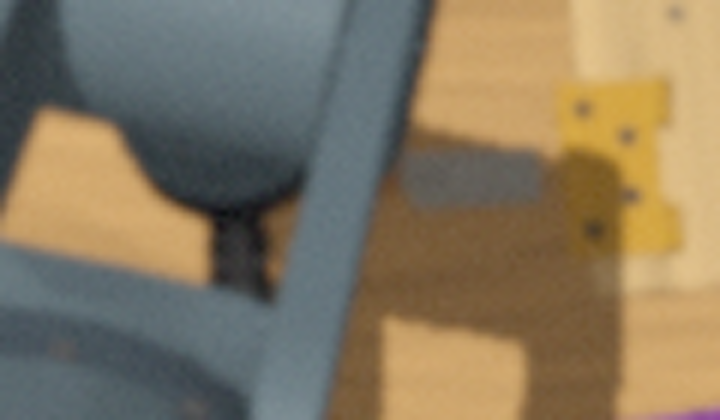

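>>> step_arm(series=[{"gripper":225,"dx":0,"dy":0,"dz":-0.7,"turn":0},{"gripper":225,"dx":0,"dy":2.5,"dz":-0.7,"turn":0},{"gripper":225,"dx":0,"dy":5,"dz":-0.7,"turn":0},{"gripper":225,"dx":0,"dy":7,"dz":-0.7,"turn":0},{"gripper":225,"dx":0,"dy":9,"dz":-0.7,"turn":0},{"gripper":225,"dx":0,"dy":11,"dz":-0.7,"turn":0},{"gripper":225,"dx":0,"dy":13,"dz":-0.7,"turn":0},{"gripper":225,"dx":0,"dy":14,"dz":-0.7,"turn":0}])

```text
time_s: 25.47
eef_pos: [540.8, -1.3, 42.6]
eef_rot: [-3.138, -0.152, 0.0]
ft_force: [-0.3, 0.7, -0.6]
grip_width: 15.2
```

```bash
python3 -c "
from h import *
go((533.6,60.9,42.1),0.097); print(fz(2)); p,d=arm.camera('top');crop(p,'pics/g2_top.png',200,320,170,240,6)
p,d=arm.camera('scene'); crop(p,'pics/g2_sc.png',190,290,180,255,8)"
```

```text
t 25.47 pos [540.8  -1.3  42.6] yaw 0.097 z [-0.e+00  1.e-04 -1.e+00] F [-0.34  0.72 -0.56] M [0.215 0.057 0.006] w 15.16
dx -1.2 dy -62.6 dz 0.5 turn -0.000
(array([ 0.22,  0.18, -0.84]), array([0.41, 0.3 , 0.04]))
```

View pics/g2_sc.png

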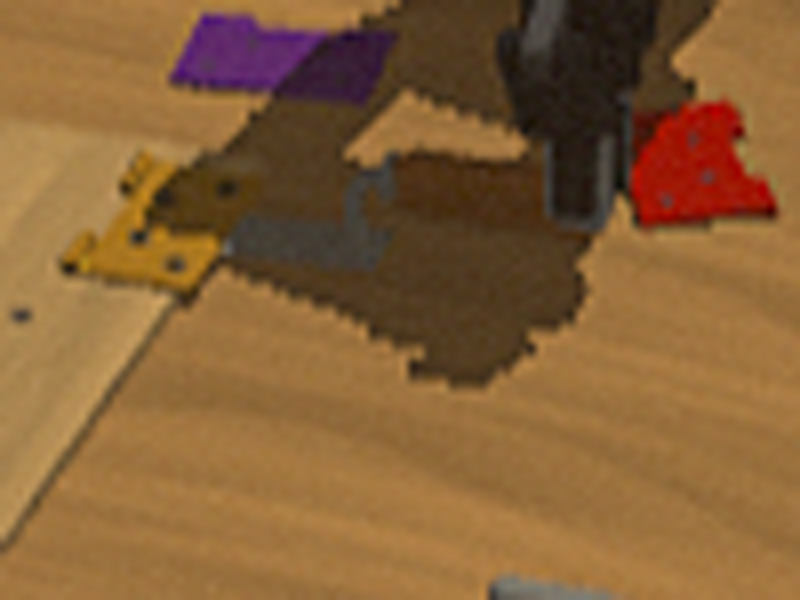

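View pics/g2_top.png

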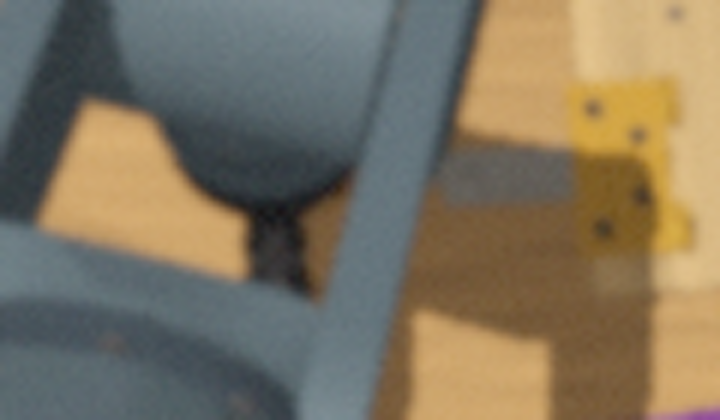

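>>> step_arm(series=[{"gripper":225,"dx":0,"dy":1.5,"dz":0,"turn":0},{"gripper":225,"dx":0,"dy":3,"dz":0,"turn":0},{"gripper":225,"dx":0,"dy":4.5,"dz":0,"turn":0},{"gripper":225,"dx":0,"dy":6,"dz":0,"turn":0},{"gripper":225,"dx":0,"dy":7.5,"dz":0,"turn":0},{"gripper":225,"dx":0,"dy":9,"dz":0,"turn":0},{"gripper":225,"dx":0,"dy":10,"dz":0,"turn":0}])

```text
time_s: 26.25
eef_pos: [541.8, -11.2, 42.5]
eef_rot: [-3.138, -0.152, 0.0]
ft_force: [0.2, -0.3, -0.4]
grip_width: 14.9
```

>>> step_arm(series=[{"gripper":225,"dx":0,"dy":-2,"dz":0,"turn":0},{"gripper":225,"dx":0,"dy":-8,"dz":0,"turn":0},{"gripper":225,"dx":0,"dy":-20,"dz":0,"turn":0},{"gripper":225,"dx":0,"dy":-35,"dz":-5,"turn":0},{"gripper":225,"dx":0,"dy":-55,"dz":-10,"turn":0},{"gripper":225,"dx":0,"dy":-75,"dz":-10,"turn":0},{"gripper":225,"dx":0,"dy":-90,"dz":-10,"turn":0}])

```text
time_s: 26.83
eef_pos: [532.7, 80.9, 52.9]
eef_rot: [-3.137, -0.153, -0.001]
ft_force: [0.3, -0.3, -1.0]
grip_width: 15.1
```

```bash
python3 -c "
from h import *
go((533.6,60.9,42.1),0.097); p,d=arm.camera('top');crop(p,'pics/g3_top.png',180,360,110,240,4)
p,d=arm.camera('scene'); crop(p,'pics/g3_sc.png',140,290,160,255,5)"
```

```text
t 26.83 pos [532.7  80.9  52.9] yaw 0.098 z [ 5.e-04  4.e-04 -1.e+00] F [ 0.25 -0.28 -1.02] M [0.041 0.01  0.017] w 15.12
dx -1.1 dy 20.0 dz 10.8 turn 0.001
```

View pics/g3_sc.png

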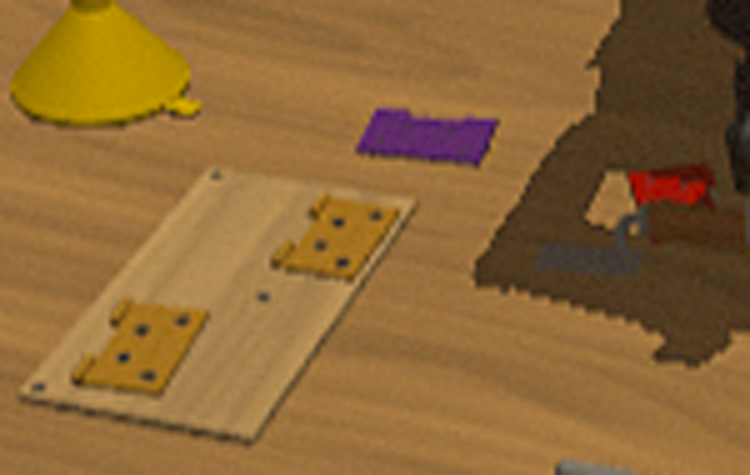

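View pics/g3_top.png

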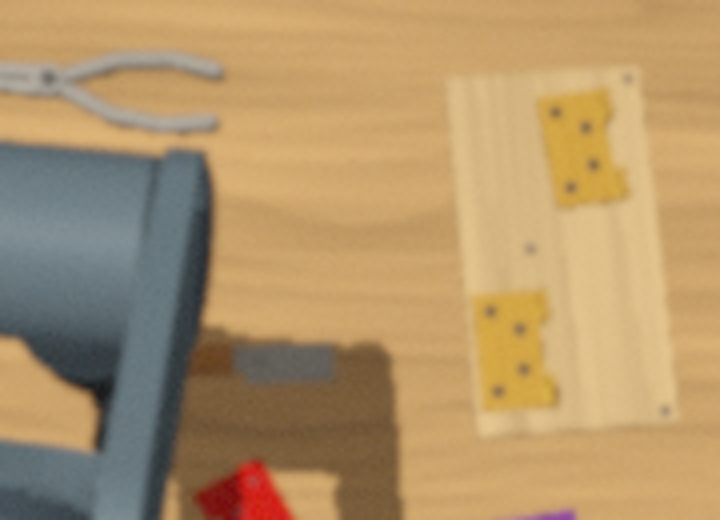

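>>> step_arm(series=[{"gripper":225,"dx":0,"dy":-15,"dz":0,"turn":0},{"gripper":225,"dx":0,"dy":-35,"dz":0,"turn":0},{"gripper":225,"dx":0,"dy":-52,"dz":4,"turn":0},{"gripper":225,"dx":0,"dy":-63,"dz":9,"turn":0},{"gripper":225,"dx":0,"dy":-69,"dz":13,"turn":0},{"gripper":225,"dx":0,"dy":-70,"dz":15,"turn":0},{"gripper":225,"dx":0,"dy":-70,"dz":16,"turn":0},{"gripper":225,"dx":0,"dy":-70,"dz":16,"turn":0}])

```text
time_s: 27.6
eef_pos: [526.2, 147.6, 36.1]
eef_rot: [3.138, 0.152, -0.001]
ft_force: [0.2, 0.7, -0.6]
grip_width: 15.0
```

```bash
python3 -c "
from h import *
go((526.5,150,34.9),0.097); print(fz(2)); blade('h1',box=(140,290,160,250))"
```

```text
t 27.6 pos [526.2 147.6  36.1] yaw 0.097 z [-7.e-04 -3.e-04 -1.e+00] F [ 0.16  0.72 -0.61] M [ 0.053  0.007 -0.015] w 15.0
dx 0.6 dy -2.4 dz 1.2 turn -0.000
(array([-0.04, -0.15, -0.65]), array([0.05, 0.31, 1.11]))
10 73 b -0.7 z 396.8 | 18 81 b -0.7 z 392.5 | 26 79 b -0.5 z 396.7 | 34 63 b 1.2 z 396.5 | 42 57 b -1.7 z 410.2 | 50 63 b -2.1 z 410.6 | 58 122 b -1.3 z 389.3 | 66 14 b -2.6 z 29.7 | 74 24 b -2.9 z 16.3 | 82 27 b -2.3 z 9.3 | 90 31 b -1.3 z 4.3 | 98 28 b -1.3 z 4.4 | 106 29 b -1.4 z 3.9 | 114 25 b -0.6 z 3.2 | 122 15 b -1.9 z 2.8 | 
blade a 70.1..126.5 slope -0.324 z@100 7.1 yawslope 0.027 b@100 -1.6
```

Lower to light contact, then loosen gradually.

>>> step_arm(series=[{"gripper":225,"dx":0,"dy":0,"dz":0.6,"turn":0},{"gripper":225,"dx":0,"dy":0,"dz":1.2,"turn":0},{"gripper":210,"dx":0,"dy":0,"dz":1.2,"turn":0},{"gripper":204,"dx":0,"dy":0,"dz":1.2,"turn":0},{"gripper":202,"dx":0,"dy":0,"dz":1.2,"turn":0},{"gripper":202,"dx":0,"dy":0,"dz":1.2,"turn":0}], force=20)

```text
time_s: 28.25
eef_pos: [526.3, 148.2, 35.4]
eef_rot: [-3.138, -0.152, -0.0]
ft_force: [-0.3, -0.4, -0.7]
grip_width: 17.6
```

```bash
python3 -c "
from h import *
go((526.5,150,34.9),0.097); print(fz(2))"
```

```text
t 28.25 pos [526.3 148.2  35.4] yaw 0.097 z [ 0.  0. -1.] F [-0.33 -0.4  -0.68] M [ 0.035  0.059 -0.016] w 17.63
dx 0.4 dy -1.8 dz 0.5 turn -0.000
(array([ 0.13, -0.5 , -0.94]), array([0.53, 0.1 , 0.1 ]))
```

>>> step_arm(series=[{"gripper":201.6,"dx":0,"dy":0,"dz":1,"turn":0},{"gripper":201.6,"dx":0,"dy":0,"dz":2,"turn":0},{"gripper":201.6,"dx":0,"dy":0,"dz":3,"turn":0},{"gripper":201.6,"dx":0,"dy":0,"dz":4,"turn":0}])

```text
time_s: 28.68
eef_pos: [526.3, 148.3, 31.3]
eef_rot: [-3.138, -0.152, -0.0]
ft_force: [0.1, 1.0, 0.3]
grip_width: 17.9
```

```bash
python3 -c "
from h import *
go((526.5,150,34.9),0.097); print(fz(2)); blade('h2',box=(140,290,160,250))"
```

```text
t 28.68 pos [526.3 148.3  31.3] yaw 0.097 z [ 1.e-04  1.e-04 -1.e+00] F [0.08 0.97 0.31] M [ 0.054  0.041 -0.008] w 17.9
dx 0.4 dy -1.7 dz -3.6 turn 0.000
(array([ 0.29, -0.08, -0.81]), array([0.21, 0.12, 0.06]))
10 71 b -0.8 z 391.2 | 18 77 b -0.6 z 387.0 | 26 80 b -0.0 z 391.4 | 34 62 b 1.3 z 391.1 | 42 59 b -1.1 z 404.6 | 50 67 b -0.9 z 404.2 | 58 121 b -0.9 z 383.9 | 66 15 b -1.9 z 29.4 | 74 26 b -3.2 z 13.9 | 82 28 b -1.9 z 8.5 | 90 26 b -0.7 z 3.2 | 98 29 b -1.5 z 3.2 | 106 29 b -1.6 z 2.4 | 114 28 b -1.4 z 2.3 | 122 18 b -0.4 z 1.9 | 
blade a 70.3..127.3 slope -0.303 z@100 5.9 yawslope 0.031 b@100 -1.6
```

>>> step_arm(series=[{"gripper":201.6,"dx":0,"dy":0,"dz":1.5,"turn":0},{"gripper":201.6,"dx":0,"dy":0,"dz":3,"turn":0},{"gripper":201.6,"dx":0,"dy":0,"dz":4.5,"turn":0},{"gripper":201.6,"dx":0,"dy":0,"dz":6,"turn":0},{"gripper":201.6,"dx":0,"dy":0,"dz":7,"turn":0}])

```text
time_s: 29.25
eef_pos: [526.3, 148.3, 24.2]
eef_rot: [-3.138, -0.152, 0.0]
ft_force: [-0.1, 0.9, 0.7]
grip_width: 17.7
```

```bash
python3 -c "
from h import *
go((526.5,150,34.9),0.097); print(fz(2)); blade('h3',box=(140,290,160,250))"
```

```text
t 29.25 pos [526.3 148.3  24.2] yaw 0.097 z [-1.e-04  1.e-04 -1.e+00] F [-0.1   0.86  0.66] M [ 0.108 -0.025 -0.004] w 17.67
dx 0.4 dy -1.7 dz -10.7 turn -0.000
(array([-0.01,  0.47,  0.44]), array([0.19, 0.09, 0.35]))
10 72 b -0.7 z 384.4 | 18 76 b -0.3 z 380.2 | 26 82 b -0.1 z 384.3 | 34 55 b 1.0 z 384.3 | 42 56 b -0.8 z 398.0 | 50 67 b -0.3 z 397.7 | 58 123 b -0.5 z 376.2 | 66 10 b -2.5 z 35.0 | 74 23 b -3.2 z 14.8 | 82 30 b -2.5 z 7.3 | 90 24 b -1.6 z 2.8 | 98 29 b -1.5 z 3.1 | 106 29 b -1.7 z 2.8 | 114 27 b -1.1 z 3.1 | 122 24 b -0.7 z 2.8 | 
blade a 70.3..129.7 slope -0.268 z@100 6.2 yawslope 0.038 b@100 -1.8
```

Pitching up as planned with light force; continue.

>>> step_arm(series=[{"gripper":201.6,"dx":0,"dy":0,"dz":1.5,"turn":0},{"gripper":201.6,"dx":0,"dy":0,"dz":3,"turn":0},{"gripper":201.6,"dx":0,"dy":0,"dz":4.5,"turn":0},{"gripper":201.6,"dx":0,"dy":0,"dz":6,"turn":0},{"gripper":201.6,"dx":0,"dy":0,"dz":7.5,"turn":0},{"gripper":201.6,"dx":0,"dy":0,"dz":9,"turn":0},{"gripper":201.6,"dx":0,"dy":0,"dz":10.5,"turn":0}])

```text
time_s: 29.98
eef_pos: [526.3, 148.2, 13.7]
eef_rot: [3.138, 0.152, -0.0]
ft_force: [0.0, 1.3, 0.5]
grip_width: 17.6
```

```bash
python3 -c "
from h import *
go((526.5,150,34.9),0.097); print(fz(2)); blade('h4',box=(140,290,160,250))"
```

```text
t 29.98 pos [526.3 148.2  13.7] yaw 0.097 z [-1.e-04 -0.e+00 -1.e+00] F [0.05 1.29 0.55] M [ 0.07  -0.003  0.037] w 17.6
dx 0.4 dy -1.7 dz -21.2 turn 0.000
(array([ 0.44,  1.05, -0.06]), array([0.18, 0.23, 0.26]))
10 70 b -1.0 z 374.0 | 18 72 b -0.3 z 374.1 | 26 76 b -0.5 z 373.8 | 34 54 b 0.9 z 373.4 | 42 57 b -0.8 z 388.1 | 50 64 b -0.2 z 387.8 | 58 118 b -0.8 z 362.6 | 66 13 b -1.8 z 33.5 | 74 13 b -2.3 z 18.4 | 82 27 b -1.6 z 10.0 | 90 25 b -1.4 z 5.3 | 98 27 b -1.2 z 6.1 | 106 26 b -1.2 z 7.1 | 114 27 b -1.3 z 9.1 | 122 29 b -0.9 z 10.0 | 130 6 b -2.1 z 12.1 | 
blade a 70.3..132.2 slope -0.108 z@100 10.0 yawslope 0.011 b@100 -1.4
```

>>> step_arm(series=[{"gripper":201.3,"dx":0,"dy":0,"dz":1.5,"turn":0},{"gripper":201,"dx":0,"dy":0,"dz":3,"turn":0},{"gripper":200,"dx":0,"dy":0,"dz":3.5,"turn":0},{"gripper":195,"dx":0,"dy":0,"dz":3.5,"turn":0},{"gripper":185,"dx":0,"dy":0,"dz":3.5,"turn":0},{"gripper":165,"dx":0,"dy":0,"dz":3.5,"turn":0},{"gripper":145,"dx":0,"dy":0,"dz":3.5,"turn":0},{"gripper":130,"dx":0,"dy":0,"dz":3.5,"turn":0}])

```text
time_s: 30.8
eef_pos: [526.3, 148.2, 10.4]
eef_rot: [-3.138, -0.152, -0.0]
ft_force: [0.2, -0.0, -0.2]
grip_width: 41.7
```

>>> step_arm(series=[{"gripper":120,"dx":0,"dy":0,"dz":0,"turn":0},{"gripper":110,"dx":0,"dy":0,"dz":-10,"turn":0},{"gripper":100,"dx":0,"dy":0,"dz":-40,"turn":0},{"gripper":100,"dx":0,"dy":0,"dz":-80,"turn":0},{"gripper":100,"dx":0,"dy":0,"dz":-115,"turn":0},{"gripper":100,"dx":0,"dy":0,"dz":-150,"turn":0},{"gripper":100,"dx":0,"dy":-40,"dz":-170,"turn":0},{"gripper":100,"dx":0,"dy":-80,"dz":-180,"turn":0}])

```text
time_s: 31.47
eef_pos: [521.3, 224.9, 195.0]
eef_rot: [-3.137, -0.145, -0.011]
ft_force: [1.7, 0.5, -0.5]
grip_width: 51.9
```

```bash
python3 -c "
from h import *
go((526.5,150,34.9),0.097)
for n in('top','scene'):
    p,d=arm.camera(n); cv2.imwrite(f'pics/fin_{n}.png',p[:,:,::-1])"
```

```text
t 31.47 pos [521.3 224.9 195. ] yaw 0.092 z [ 0.0072  0.001  -1.    ] F [ 1.7   0.46 -0.46] M [ 0.038 -0.027 -0.026] w 51.89
dx -2.9 dy 75.1 dz 160.0 turn -0.005
```

View pics/fin_top.png

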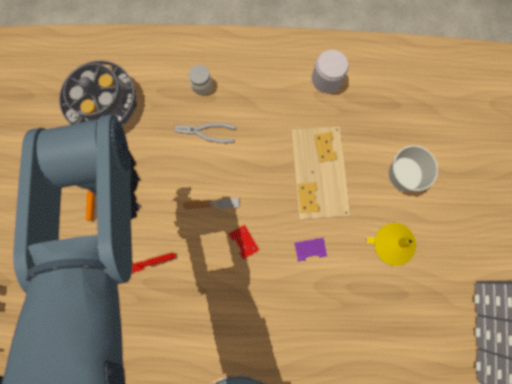

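View pics/fin_scene.png

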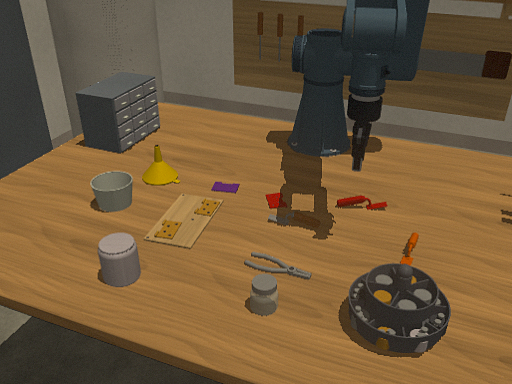

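>>> step_arm(series=[{"gripper":100,"dx":0,"dy":0,"dz":0,"turn":0},{"gripper":100,"dx":0,"dy":0,"dz":0,"turn":0},{"gripper":100,"dx":0,"dy":0,"dz":0,"turn":0}])

```text
time_s: 31.82
eef_pos: [518.4, 224.4, 189.0]
eef_rot: [3.137, 0.151, -0.002]
ft_force: [0.4, -0.4, 0.1]
grip_width: 52.1
```

```bash
python3 -c "
from h import *
a=cv2.imread('pics/top0.png').astype(int)
p,d=arm.camera('top'); b=p[:,:,::-1].astype(int)
crop(p,'pics/fin2.png',170,360,110,260,4)
print(arm.hand_in())"
```

```text
the job is handed in; nothing more can be done
None
```

View pics/fin2.png

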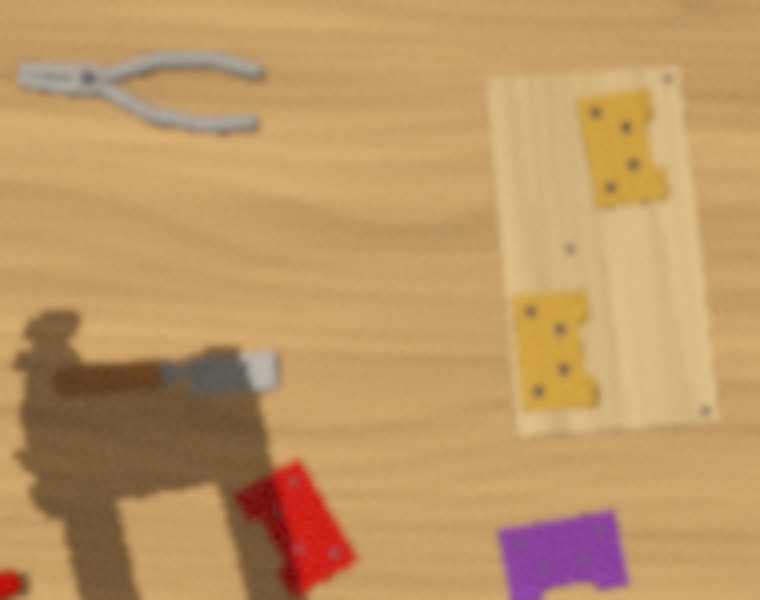

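The job is handed in at about 32 s. The brass leaf lies fully on the board, countersunk face and knuckles up like the finished one. The trowel lies on bare shelf clear of board and leaf.

**What I did**
- I gripped the trowel near the butt, let it droop until the tip was lowest, and felt the shelf at about 1 N.
- I slid the blade between the knuckles and tipped the leaf over the board's edge. Then I nudged its plain edge about 10 mm so nothing overhangs.
- I pitched the trowel back up while lowering it, then let go.

**What did not go to plan**
- **First grip:** held at the handle's centre, the trowel slid down in the light grip onto the shelf instead of drooping, so I gripped again at the butt.
- **First lever:** the blade was about 27 mm under, past the leaf's centre of mass, so the leaf rode up flat on it. Backing out dragged the leaf about 30 mm from the board before a quick pull freed it. I pushed it back and inserted only about 15 mm, and that worked.

**Checks**
- The forces I read stayed small, at most about 4 N on the wrist, against the limits of 8 N (shelf) and 12 N (leaf). They were read only at the end of each move, so a brief peak in between, such as during that quick pull, would not show.
- The last pictures from both cameras show the leaf and trowel as described, and nothing else visibly moved; I compared those by eye only.
- The two cameras disagreed by 4 to 7 mm on absolute positions, so I aligned the blade to the leaf within the top view.

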